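# Clear the metal offcuts and send the carrier down the rollers to the scale

### The arm

A 7-joint arm with a two-finger parallel gripper is mounted at the origin on the work surface. World frame = base frame: x ahead of the robot, y to its left, z up, the work surface at z = 0. Lengths are in m, angles in rad, forces in N, time in s.
With the tool pointing down it reaches from about 0.425 to 0.925 m from the base axis. Payload 6.8 kg.
Tool frame: the origin (TCP) lies at the very end of the fingers, on their centre line; the grasp point (between the pads) lies manip.hold_point_z behind it (manip.hold_point_z is the distance from the TCP to the grasp point, in m); z points along the fingers, y is the line along which they close (so a half turn about z gives the same grasp; the last joint's range is limited). The gripper opens to 85 mm and grips with 20 to 120 N. Pads are 22 mm wide; open, the fingers measure 114 mm over their backs; the gripper's body (76 mm by 85 mm) begins 54 mm behind the grasp point. The pads swing forward as they close: fully open they stand 13 mm farther back than shut.
Start: joints at [-1.245, 0.477, 0.022, 1.555, -0.011, 1.109, -0.083], TCP at [0.284, 0.612, 0.231] pointing down, gripper open.
Joint ranges: [-2.96, 2.96], [-0.34, 2.1], [-1.41, 1.46], [0.24, 2.44], [-1.37, 4.51], [0.17, 1.92], [-2.96, 2.96]. Speed limits (rad/s): [2.39, 2.39, 3.14, 3.14, 3.14, 3.14, 3.14].

### API

Orientations are given as [roll, pitch, yaw] about the fixed x, y, z axes, in that order (R = Rz(yaw) Ry(pitch) Rx(roll)).
In Python, from rig import manip gives the robot as it stands.
- The arm moves only by the tool apply_moves, never from a script. Its argument "increments" is a list of rows, each a list of 5 numbers: the opening, from -1 (shut) to 1 (fully open), then the shift along the tool's x, y, z scaled (see below), then the turn about the tool's z scaled (see below). In form: [[fingers, dx, dy, dz, twist], ...]. A call has 1 to 12 rows; each row is the pose to reach, as a shift and turn from the pose commanded when the call began, along the tool's axes at that moment; what a row does not reach only later rows make up. The controller multiplies each number of a shift by 40 cm and each number of a turn by 90 degrees. A row lasts 1/12 s, in which the tool goes at most 41.7 mm and 7.16 degrees, less where a joint would pass 70% of its speed; a pose out of reach is approached as far as the arm can. A call with a number of a shift or a turn outside -1 to 1 is refused whole. A call with a gripper value outside its range is refused whole. The fingers move at their own pace and stop on an object; "newtons" is the grip in N (left out, the last holds). Time passes only in rows, so rows that repeat a pose let the fingers close. It gives the time, the measured TCP pose, the force, the opening and the grip force at its end, in the units of the state.
- manip.observe(): the state, without advancing time (a new reading comes with each control period).
- manip.snapshot(name): name is "scene" or "top"; returns a dict with "color" (420x560x3 uint8, red, green, blue), "mtx" (3x3 intrinsics, pixels), "D" ([k1, k2, p1, p2, k3] as OpenCV has them; the pictures are not rectified), "eye" and "rotation" of the camera in the world. Camera axes: x right, y down, z forward; pixel columns grow to the right and rows downward; lengths in m; the calibration is good to about 2 mm. A picture is of the moment at which its call begins. There is no depth.
- manip.close_job(): hands the job in; it is judged then, once.
Trained networks look in the newest picture that a camera, given by its name, has taken for a name from the list of things; names that differ only in an ending like _2 or _b are one class to them, and where a whole thing is asked for, a point or a joint stands for the part that bears it (a point fixed in the world has none). Each returns a list of dicts, best first, with "confidence" (0 to 1); they miss things now and then, are a little off and sometimes report something else, mostly with a low value. They report only what shows in the picture. A call takes as long as a camera call.
- manip.search_frame(query, camera): "bbox" ([centre column, centre row, width, height] as shares, 0 to 1, of the picture: columns of its width, rows of its height, round what is visible of it).
- manip.trace(query, camera): "region" (420x560 bool, what is visible of it) and "bbox" ([centre column, centre row, width, height] as shares, 0 to 1, of the picture: columns of its width, rows of its height, round what is visible of it).
The state is a dict: "time": time; "qpos": joint angles; "qvel": joint speeds; "joint_torque": joint torques, N m; "eef_pos": TCP position; "tool_rot": TCP orientation; "wrist_force": force on the tool from outside, world axes, zero at the start; "torque": the same for the moment, N m; "opening": finger opening in m; "grasp_force": force on a finger pad.
Only numpy, scipy, OpenCV 4.12 (cv2) and the standard library are available. Lean on these libraries where they do the work, as an engineer would, in place of code of your own. Each camera call takes 0.05 s, during which the arm holds its last target. There are 200 camera calls.

### The job

Clear the metal offcuts, those on the lab bench and the one lying on the rollers, into the white two-bay carrier while it waits at the open end of the roller track, leaving the beaker, the jar and the black block among them standing where they are. Then roll the loaded carrier along the rollers, without lifting it, until it rests against the end stop. Finally lift it off by its grip and set it down in the middle of the bench scale's steel plate, square to the plate, upright and with all the offcuts still in it.

Things in the scene. Friction and masses are not known exactly. Their poses are not given: they have to be found in the camera images.
- track: Fixed level roller track, 400 x 142 mm, to the robot's left or right. Origin: on the table under its centre; +x is the way of travel, away from the robot, to the end stop; the -x end is open. 13 free steel rollers (22 mm diameter, 28 mm apart, tops 45 mm above the table). Aluminium side rails 12 mm thick, 118 mm apart inside, tops at 56 mm, leave the carrier 4 mm play each side.
- track_stop (a point): Middle of the end stop's face at roller height: on the track at x = 180 mm, 45 mm above the table, axes as the track's. The stop is a steel plate with its top 85 mm above the table. The carrier touches it when its origin is 75 mm short of this point; it starts 250 to 290 mm short of it, and needs under 1 N to roll.
- carrier: White plastic scrap carrier, 150 (x) x 110 (y) x 45 mm high, 4 mm walls and floor, open top, about 0.28 kg empty. A 14 mm cross wall at x = 0 parts it into two bays, each 64 (x) x 102 (y) mm. On it stands the flat grey grip panel, 14 mm thick in x, 64 mm wide in y, 45 to 93 mm above the underside. Origin: centre of its underside. Stands on the rollers, its x along the track's x.
- scale: Fixed bench scale, body 210 (x) x 170 (y) mm with a display box 50 mm high at its +x end (x = 110 to 146 mm). Origin: on the table under the plate's centre. It stands on the other side of the robot from the track.
- scale_plate (a point): Centre of the top face of the scale's steel plate, 38 mm above the table; the plate is 200 (x) x 160 (y) mm, axes as the scale's, and does not give.
- square_bar: Offcut of steel square bar, 36 (x) x 20 (y) x 20 mm, 0.11 kg. Origin: centre of its underside; z up as it lies at the start, yaw random. May be absent (None).
- flat_bar: Offcut of copper flat bar, 44 (x) x 24 (y) x 10 mm, 0.09 kg. Origin: centre of its underside; z up as it lies at the start, yaw random. May be absent (None).
- plate_block: Dark steel block offcut, 36 (x) x 28 (y) x 14 mm, 0.09 kg. Origin: centre of its underside; z up as it lies at the start, yaw random. May be absent (None).
- small_slug: Brass round slug standing on end, 24 mm diameter, 20 mm high, 0.075 kg. Origin: centre of its underside; z up as it lies at the start, yaw random. May be absent (None).
- large_slug: Aluminium round slug standing on end, 32 mm diameter, 18 mm high, 0.04 kg. Origin: centre of its underside; z up as it lies at the start, yaw random. May be absent (None).
- channel: Offcut of aluminium U-channel, 40 (x) x 26 (y) x 22 mm high, 5 mm walls, open side up, 0.03 kg. Origin: centre of its underside; z up as it lies at the start, yaw random. May be absent (None).
- long_bar: Offcut of brass bar, 58 (x) x 20 (y) x 12 mm, 0.1 kg, always there: at the start it lies on the rollers between the carrier and the end stop, lengthwise. Origin: centre of its underside.
- beaker: Bystander among the offcuts: glass beaker, 54 mm wide, 62 mm high. Origin: centre of its underside.
- jar: Bystander among the offcuts: clear specimen jar with black cap, 36 mm diameter, 50 mm high. Origin: centre of its underside.
- block: Bystander among the offcuts (equipment, not an offcut): black plastic stepped block, 45 x 34 x 56 mm high. Origin: centre of its underside.

How it is judged:
By the outcome, as a careful person would: the job done as asked, in the order asked, and still so for the second after the job is handed in, with the robot touching nothing.
Of square_bar, flat_bar, plate_block, small_slug, large_slug, channel only 4 to 6 are there at a start; the rules pass over those that are not, and their reading is None.
At some moment in a run one of square_bar, flat_bar, plate_block, small_slug, large_slug, channel, long_bar may be knocked a few centimetres aside while the robot is not near it.
Once in a run the grip may slacken for a moment while it holds something.
It also fails if it takes over 210 s, if anything falls off the work surface, if the arm or the gripper's body presses on something with over 40 N, if the wrist force passes 120 N, or if a joint passes its speed limit or range.

## Working session

There is one attempt and no reset: what is moved stays moved. The work goes in short steps, Python scripts to look and compute and a tool call to move; the robot and the scene stay as the last step left them, time stands still between calls to the robot, and variables do not carry over. Pictures are saved under pics/ and viewed, at most 17 in all, crops included, and the job is handed in when it is done.

Besides the shell and the picture viewer there is one more tool, called after "Request:" as name([rows], argument=value, ...), one row to a line, values as JSON. apply_moves: Moves the arm, as the interface text tells. Its arguments: {"type":"object","properties":{"increments":{"type":"array","items":{"type":"array","items":{"type":"number"}}},"newtons":{"type":"number"}},"required":["increments"]}

```bash
ls; mkdir -p pics; python3 - <<'E'
from rig import manip
import cv2
print(manip.observe(), manip.hold_point_z)
for n in("scene","top"):
    s=manip.snapshot(n); cv2.imwrite(f"pics/{n}0.png",s["color"][:,:,::-1]); print(n,s["mtx"],s["D"],s["eye"],s["rotation"])
E
```

```text
pics
{'time': 0.0, 'qpos': array([-1.2451066 ,  0.47783411,  0.02235894,  1.55646499, -0.01150783,
        1.10928741, -0.08309992]), 'qvel': array([-7.04665612e-04,  2.14990274e-05,  6.81796341e-04, -1.40073663e-03,
       -6.86412805e-04,  1.12334775e-03,  9.66405085e-04]), 'joint_torque': array([ 1.84883324e-04, -5.96454585e+01,  1.60788294e+00, -2.81204349e+01,
        1.23845605e-02,  9.36695753e-03,  1.32564023e-05]), 'eef_pos': array([0.28348267, 0.6119282 , 0.23029757]), 'tool_rot': array([-3.13973264e+00,  1.41837637e-04,  2.70780405e+00]), 'wrist_force': array([-0.69182303,  0.60364174,  0.39205538]), 'torque': array([-7.55553252e-03,  1.91122209e-06,  5.07761749e-02]), 'grasp_force': 0.0, 'opening': 0.08541733689687638} 0.0187
scene [[393.25422591   0.         273.52154066]
 [  0.         393.25422591 215.81359647]
 [  0.           0.           1.        ]] [-0.06407259  0.          0.          0.          0.        ] [1.12967204 0.15832261 0.77734685] [-2.43614835 -0.00454534  1.88726622]
top [[520.3346845    0.         281.04088483]
 [  0.         520.3346845  208.24528151]
 [  0.           0.           1.        ]] [0.05791343 0.         0.         0.         0.        ] [ 0.43185738 -0.00697803  1.07124967] [-3.00253532e+00 -3.89790951e-04 -1.55327458e+00]
```

View pics/scene0.png

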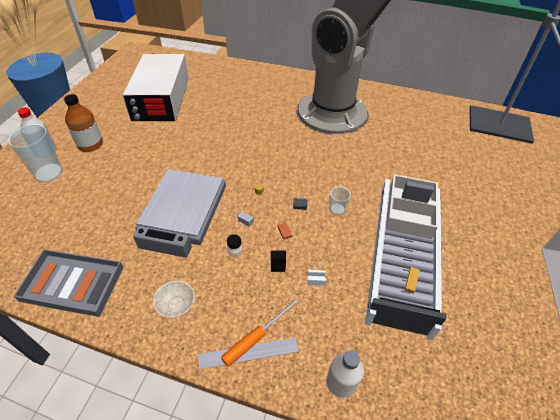

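View pics/top0.png

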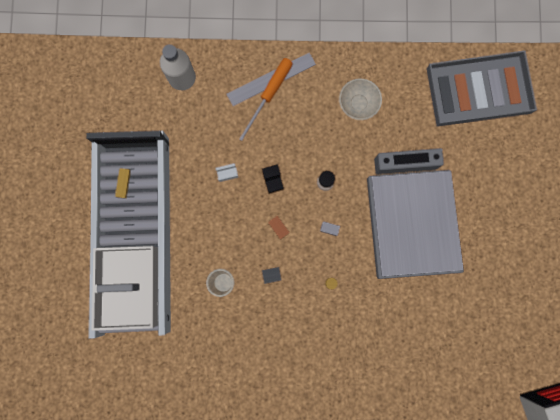

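The scene view shows the track at right with the carrier at its near end (413,205), and the long bar at (412,279). The top view has track left, scale right. The offcuts are the channel (227,172), flat_bar (279,228), square_bar (330,229), plate_block (271,274) and small_slug (331,283). large_slug looks absent, and the tray top right holds decoys.

```bash
cat > h.py <<'E'
import numpy as np, cv2, sys
from scipy.optimize import minimize
from scipy.spatial.transform import Rotation as R
from rig import manip
DIM={"square_bar":(36,20,20),"flat_bar":(44,24,10),"plate_block":(36,28,14),"small_slug":(24,24,20),"large_slug":(32,32,18),
"channel":(40,26,22),"long_bar":(58,20,12),"beaker":(54,54,62),"jar":(36,36,50),"block":(45,34,56)}
ROUND={"small_slug","large_slug","beaker","jar"}
def rotm(r):
    r=np.asarray(r); return r if r.shape==(3,3) else R.from_euler("xyz",r).as_matrix()
def proj(s,P):
    M=rotm(s["rotation"]); rv=cv2.Rodrigues(M.T)[0]; t=-M.T@s["eye"]
    return cv2.projectPoints(np.asarray(P,float),rv,t,s["mtx"],np.array(s["D"]))[0][:,0]
def unproj(s,uv,z):
    u=cv2.undistortPoints(np.asarray(uv,float).reshape(-1,1,2),s["mtx"],np.array(s["D"]))[:,0]
    d=np.c_[u,np.ones(len(u))]@rotm(s["rotation"]).T
    return s["eye"]+d*((z-s["eye"][2])/d[:,2])[:,None]
def pts(name,x,y,yaw,z0):
    a,b,h=np.array(DIM[name])/1000
    if name in ROUND:
        t=np.linspace(0,2*np.pi,24,endpoint=False); q=np.c_[a/2*np.cos(t),a/2*np.sin(t)]
    else: q=np.array([[a,b],[a,-b],[-a,-b],[-a,b]])/2
    c,s=np.cos(yaw),np.sin(yaw); q=q@np.array([[c,s],[-s,c]])+[x,y]
    return np.r_[np.c_[q,0*q[:,0]+z0],np.c_[q,0*q[:,0]+z0+h]]
S=4
def fit(name,s,mask,z0=0.):
    ys,xs=np.nonzero(mask); c=unproj(s,[[xs.mean(),ys.mean()]],z0+DIM[name][2]/2000)[0]
    y0,y1,x0,x1=max(ys.min()-12,0),ys.max()+12,max(xs.min()-12,0),xs.max()+12
    m=cv2.resize(mask[y0:y1,x0:x1].astype(np.float32),None,fx=S,fy=S,interpolation=cv2.INTER_LINEAR)>.5
    def cost(p):
        uv=proj(s,pts(name,p[0]/1000,p[1]/1000,p[2]/20,z0)); uv=(uv-[x0,y0]+.5)*S-.5
        im=np.zeros(m.shape,np.uint8); cv2.fillConvexPoly(im,cv2.convexHull(np.round(uv*16).astype(np.int32)),1,shift=4)
        im=im>0; return 1-(im&m).sum()/max((im|m).sum(),1)
    best=None
    for a in ([0] if name in ROUND else np.arange(4)*np.pi/4):
        r=minimize(cost,[c[0]*1e3,c[1]*1e3,a*20],method="Nelder-Mead",options=dict(initial_simplex=np.array([[0,0,0],[6,0,0],[0,6,0],[0,0,8]])+[c[0]*1e3,c[1]*1e3,a*20],xatol=.1,fatol=1e-4))
        if best is None or r.fun<best.fun: best=r
    return best.x[0],best.x[1],np.degrees(best.x[2]/20)%180,1-best.fun
def look(names,cams=("top","scene"),z={}):
    for cam in cams:
        s=manip.snapshot(cam)
        for n in names:
            d=manip.trace(n,cam)
            for k in d[:2]:
                if k["confidence"]<.3 or k["region"].sum()<8: continue
                b=k["bbox"]; print(cam,n,"conf %.2f px(%d,%d)"%(k["confidence"],b[0]*560,b[1]*420),"x %.1f y %.1f yaw %.1f iou %.2f"%fit(n,s,k["region"],z.get(n,0.)))
def goto(x,y,z,yaw,ref=None):
    "tool-axis numbers from measured pose (or ref pos,yaw) to world mm, deg; yaw = direction of tool y line"
    o=manip.observe(); M=rotm(o["tool_rot"]); d=M.T@(np.array([x,y,z])/1000-o["eef_pos"])
    cur=np.degrees(np.arctan2(M[1,1],M[0,1])); w=(yaw-cur+90)%180-90
    print("t %.1f at"%o["time"],(o["eef_pos"]*1e3).round(1),"tooly %.1f q7 %.2f"%(cur,o["qpos"][6]),"->",(d/.4).round(4),"twist %.4f"%(-w/90))
E
python3 - <<'E'
from h import *
look(["square_bar","flat_bar","plate_block","small_slug","large_slug","channel","long_bar","beaker","jar","block"],z={"long_bar":.045})
for n in("carrier","track","scale"):
    for c in("top","scene"):
        s=manip.snapshot(c)
        for k in manip.trace(n,c)[:1]:
            ys,xs=np.nonzero(k["region"]); print(n,c,k["confidence"],k["bbox"],xs.min(),xs.max(),ys.min(),ys.max())
            np.save(f"m_{n}_{c}.npy",k["region"])
E
```

```text
top square_bar conf 0.71 px(330,229) x 539.5 y -104.6 yaw 74.2 iou 0.85
top flat_bar conf 0.61 px(128,230) x 578.4 y 309.8 yaw 124.2 iou 0.03
top flat_bar conf 0.58 px(278,227) x 541.7 y -1.1 yaw 37.6 iou 0.93
top plate_block conf 0.56 px(271,275) x 443.6 y 12.1 yaw 103.4 iou 0.89
top small_slug conf 0.54 px(332,284) x 429.4 y -108.0 yaw 30.2 iou 0.82
top small_slug conf 0.43 px(227,174) x 652.2 y 113.1 yaw 163.6 iou 0.48
top channel conf 0.63 px(227,174) x 652.5 y 108.8 yaw 105.4 iou 0.92
top long_bar conf 0.72 px(124,184) x 619.0 y 309.4 yaw 175.1 iou 0.94
top beaker conf 0.80 px(220,285) x 427.3 y 111.3 yaw 29.8 iou 0.87
top beaker conf 0.42 px(124,287) x 366.4 y 323.7 yaw 49.0 iou 0.17
top jar conf 0.53 px(327,182) x 637.4 y -95.6 yaw 18.2 iou 0.88
top block conf 0.78 px(272,181) x 637.3 y 13.0 yaw 14.0 iou 0.92
scene square_bar conf 0.63 px(244,219) x 538.3 y -107.5 yaw 75.8 iou 0.92
scene square_bar conf 0.52 px(285,231) x 543.6 y -0.8 yaw 42.7 iou 0.92
scene flat_bar conf 0.45 px(284,230) x 540.4 y -2.3 yaw 28.7 iou 0.76
scene flat_bar conf 0.41 px(236,245) x 624.1 y -105.8 ya
[... 336 characters left out ...]
px(302,204) x 480.4 y 20.8 yaw 99.8 iou 0.55
scene beaker conf 0.94 px(340,201) x 419.8 y 107.4 yaw 14.2 iou 0.86
scene jar conf 0.74 px(244,218) x 550.0 y -102.4 yaw 9.2 iou 0.47
scene jar conf 0.39 px(298,205) x 458.7 y 13.3 yaw 3.3 iou 0.49
scene block conf 0.81 px(278,263) x 639.7 y 11.4 yaw 16.3 iou 0.64
carrier top 0.73 [0.2209, 0.6882, 0.1225, 0.2026] 91 157 246 330
carrier scene 0.92 [0.7367, 0.4971, 0.0962, 0.149] 385 437 175 238
track top 0.82 [0.2255, 0.5599, 0.1607, 0.4983] 86 171 129 337
track scene 0.77 [0.7254, 0.6161, 0.1464, 0.3869] 365 445 179 338
scale top 0.61 [0.7421, 0.5079, 0.177, 0.3081] 367 463 148 278
scale scene 0.83 [0.3191, 0.5095, 0.1721, 0.2076] 133 225 170 256
```

```bash
cat >> h.py <<'E'
def boxpts(b):
    x0,x1,y0,y1,z0,z1=b; return np.array([[x,y,z] for x in(x0,x1) for y in(y0,y1) for z in(z0,z1)])/1000
BIG={"track":[(-200,200,-71,71,0,56),(180,188,-71,71,0,85)],
"scale":[(-105,105,-85,85,0,30),(-100,100,-80,80,30,38),(110,146,-65,65,0,50)],
"carrier":[(-75,75,-55,55,11,45),(-7,7,-32,32,45,93)]}
def world(P,p):
    c,s=np.cos(p[2]),np.sin(p[2]); P=P.copy(); P[:,:2]=P[:,:2]@np.array([[c,s],[-s,c]])+p[:2]; return P
def bigfit(name,sm,p0,z0=0.,free=3):
    def cost(v):
        p=(v[0]/1e3,v[1]/1e3,v[2]/200); tot=0
        for s,m in sm:
            im=np.zeros((420*2,560*2),np.uint8)
            for b in BIG[name]:
                uv=(proj(s,world(boxpts(b)+[0,0,z0],p))+.5)*2-.5; cv2.fillConvexPoly(im,cv2.convexHull(np.round(uv*16).astype(np.int32)),1,shift=4)
            M=cv2.resize(m.astype(np.uint8),None,fx=2,fy=2,interpolation=cv2.INTER_NEAREST)>0
            im=im>0; tot+=1-(im&M).sum()/(im|M).sum()
        return tot/len(sm)
    v=np.array([p0[0],p0[1],np.radians(p0[2])*200])
    r=minimize(cost,v,method="Nelder-Mead",options=dict(initial_simplex=v+np.array([[0,0,0],[10,0,0],[0,10,0],[0,0,10]]),xatol=.1,fatol=1e-4))
    return r.x[0],r.x[1],np.degrees(r.x[2]/200),1-r.fun
def bigsee(name,p0,z0=0.,cams=("top","scene")):
    o=[]
    for c in cams:
        s=manip.snapshot(c); d=manip.trace(name,c)
        if not d: print("miss",c); continue
        r=bigfit(name,[(s,d[0]["region"])],p0,z0); o.append(r); print(name,c,"%.2f"%d[0]["confidence"],np.round(r,2))
    return np.mean(o,axis=0)
E
python3 - <<'E'
from h import *
out={}
for n,p0,z0 in(("track",(500,310,0),0),("carrier",(420,315,0),.045),("scale",(550,-260,0),0)):
    out[n]=(bigsee(n,p0,z0),z0)
for c in("top","scene"):
    s=manip.snapshot(c); im=cv2.resize(s["color"][:,:,::-1],None,fx=1.4,fy=1.4)
    for n,(p,z0) in out.items():
        for b in BIG[n]:
            uv=proj(s,world(boxpts(b)+[0,0,z0],(p[0]/1e3,p[1]/1e3,np.radians(p[2]))))*1.4
            for i in range(8):
                for j in(1,2,4):
                    if not i&j: cv2.line(im,tuple(int(v) for v in uv[i]),tuple(int(v) for v in uv[i|j]),(0,255,0),1)
    cv2.imwrite(f"pics/ov_{c}.png",im)
E
```

```text
track top 0.89 [525.5  293.89   3.16   0.63]
track scene 0.73 [518.85 292.17   2.97   0.68]
carrier top 0.87 [416.25 285.47   3.03   0.99]
carrier scene 0.84 [422.26 283.4    1.42   0.96]
scale top 0.37 [ 550. -260.    0.    0.]
scale scene 0.73 [ 549.58 -277.49    4.31    0.95]
```

View pics/ov_top.png

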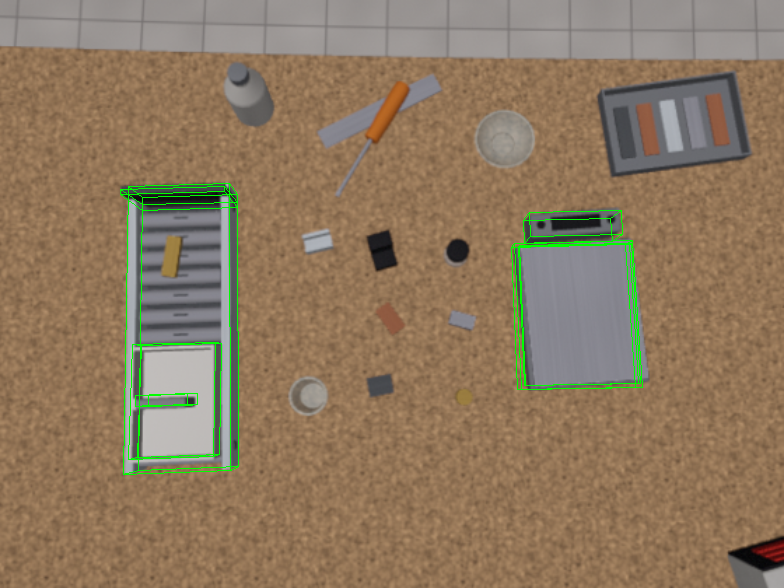

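View pics/ov_scene.png

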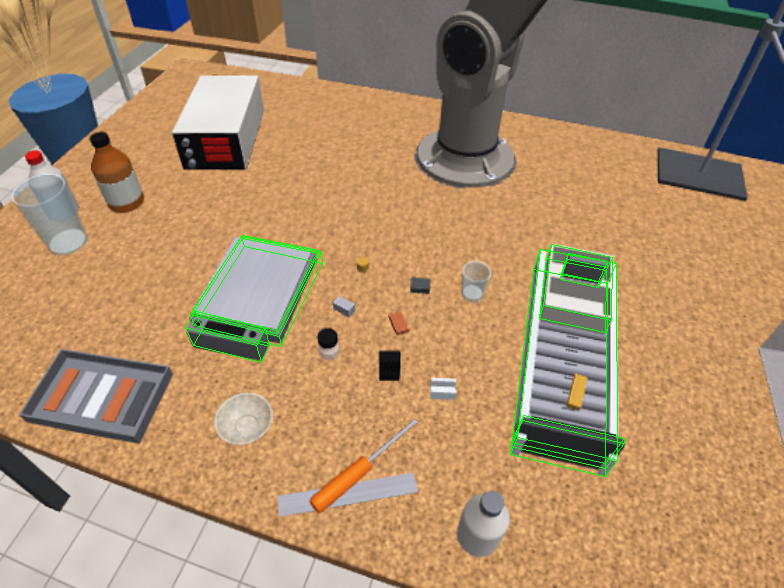

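The overlay shows the carrier fit is good, at about (419,284) with yaw 2.5°. The scale needs a better top-view fit, which can wait. I'll start with the slug.

```bash
python3 - <<'E'
from h import *
goto(428.5,-109,120,92); goto(428.5,-109,120,0)
E
```

```text
t 2.5 at [283.7 612.5 231.3] tooly 65.1 q7 -0.08 -> [-1.0866 -1.4845  0.2782] twist -0.2984
t 2.5 at [283.7 612.5 231.3] tooly 65.1 q7 -0.08 -> [-1.0866 -1.4845  0.2782] twist 0.7238
```

```bash
python3 - <<'E'
from h import *
goto(500,200,200,92)
E
```

```text
t 2.5 at [283.7 612.5 231.3] tooly 65.1 q7 -0.08 -> [-0.9241 -0.7084  0.0783] twist -0.2984
```

Request:
apply_moves([
  [0.3,-0.1,-0.08,0.01,-0.04],
  [0.3,-0.18,-0.14,0.02,-0.1],
  [0.3,-0.26,-0.2,0.03,-0.16],
  [0.3,-0.34,-0.26,0.04,-0.2],
  [0.3,-0.42,-0.32,0.05,-0.24],
  [0.3,-0.5,-0.38,0.06,-0.298],
  [0.3,-0.58,-0.44,0.07,-0.298],
  [0.3,-0.66,-0.5,0.078,-0.298],
  [0.3,-0.74,-0.56,0.078,-0.298],
  [0.3,-0.82,-0.62,0.078,-0.298],
  [0.3,-0.9,-0.7,0.078,-0.298],
  [0.3,-0.924,-0.708,0.078,-0.298],
], newtons=40)

```text
time: 3.5
eef_pos: [0.502, 0.1925, 0.2003]
tool_rot: [-3.139, 0.001, -3.116]
wrist_force: [0.7, -0.7, 0.1]
opening: 0.0552
grasp_force: 0.0
```

```bash
python3 - <<'E'
from h import *
goto(428.5,-109.3,100,92)
E
```

```text
t 3.5 at [502.  192.5 200.3] tooly 91.5 q7 1.14 -> [ 0.2035 -0.7487  0.2529] twist -0.0057
```

Request:
apply_moves([
  [0.3,0.03,-0.1,0.03,-0.006],
  [0.3,0.06,-0.2,0.06,-0.006],
  [0.3,0.09,-0.3,0.09,-0.006],
  [0.3,0.12,-0.4,0.12,-0.006],
  [0.3,0.15,-0.5,0.15,-0.006],
  [0.3,0.18,-0.6,0.18,-0.006],
  [0.3,0.2,-0.7,0.22,-0.006],
  [0.3,0.204,-0.75,0.253,-0.006],
  [0.3,0.204,-0.75,0.253,-0.006],
  [0.3,0.204,-0.75,0.253,-0.006],
])

```text
time: 4.33
eef_pos: [0.4279, -0.1042, 0.0984]
tool_rot: [-3.141, -0.002, -3.103]
wrist_force: [0.7, 0.4, -0.1]
opening: 0.0559
grasp_force: 0.0
```

```bash
python3 - <<'E'
from h import *
look(["small_slug"])
goto(428.5,-109.3,4,92)
E
```

```text
top small_slug conf 0.68 px(280,228) x 541.4 y -0.5 yaw 8.8 iou 0.51
top small_slug conf 0.55 px(416,209) x 614.2 y -343.1 yaw 45.5 iou 0.02
t 4.5 at [ 429.7 -101.    99.5] tooly 92.7 q7 1.81 -> [ 0.0044 -0.0207  0.2386] twist 0.0073
```

Request:
apply_moves([
  [0.3,0.004,-0.02,0.06,0],
  [0.3,0.004,-0.02,0.13,0],
  [0.3,0.004,-0.02,0.2,0],
  [0.3,0.004,-0.02,0.237,0],
  [0.3,0.004,-0.02,0.237,0],
  [-0.8,0.004,-0.02,0.237,0],
  [-0.8,0.004,-0.02,0.237,0],
  [-0.8,0.004,-0.02,0.237,0],
  [-0.8,0.004,-0.02,0.237,0],
  [-0.8,0.004,-0.02,0.237,0],
  [-0.8,0.004,-0.02,0.237,0],
])

```text
time: 5.45
eef_pos: [0.4288, -0.1102, 0.0055]
tool_rot: [3.141, 0.003, -3.097]
wrist_force: [-0.9, 1.0, 8.4]
opening: 0.0225
grasp_force: 39.2
```

Request:
apply_moves([
  [-0.8,0,0,-0.08,0],
  [-0.8,0,0,-0.18,0],
  [-0.8,0,0,-0.28,0],
  [-0.8,-0.03,0.05,-0.36,0],
  [-0.8,-0.06,0.12,-0.413,0],
  [-0.8,-0.09,0.22,-0.413,0],
  [-0.8,-0.1,0.32,-0.413,0],
  [-0.8,-0.1,0.42,-0.413,0],
  [-0.8,-0.1,0.52,-0.413,0],
  [-0.8,-0.1,0.62,-0.413,0],
  [-0.8,-0.1,0.7,-0.413,0],
  [-0.8,-0.1,0.7,-0.413,0],
])

```text
time: 6.45
eef_pos: [0.4545, 0.1789, 0.1704]
tool_rot: [3.137, 0.002, -3.088]
wrist_force: [-0.1, 0.6, -0.1]
opening: 0.0221
grasp_force: 39.4
```

```bash
python3 - <<'E'
from h import *
look(["plate_block","square_bar","flat_bar"])
print(bigsee("carrier",(419,284,2.5),.045))
print(manip.observe()["opening"])
goto(379,298,150,92.5)
E
```

```text
top plate_block conf 0.75 px(227,173) x 653.5 y 109.8 yaw 105.5 iou 0.86
top plate_block conf 0.56 px(274,276) x 443.4 y 11.2 yaw 102.8 iou 0.79
top square_bar conf 0.66 px(271,276) x 442.7 y 10.3 yaw 92.0 iou 0.76
top square_bar conf 0.63 px(330,229) x 538.7 y -103.8 yaw 69.9 iou 0.68
top flat_bar conf 0.59 px(279,226) x 542.2 y -0.9 yaw 34.8 iou 0.88
scene plate_block conf 0.44 px(299,202) x 442.4 y 8.9 yaw 107.4 iou 0.92
scene square_bar conf 0.74 px(245,219) x 538.5 y -107.9 yaw 67.9 iou 0.77
scene flat_bar conf 0.69 px(286,231) x 540.8 y -0.9 yaw 41.2 iou 0.90
miss top
carrier scene 0.86 [419.72 283.94   2.14   0.96]
[419.72426523 283.94482533   2.13927385   0.95960865]
0.022020153006637663
t 7.0 at [455.4 170.5 169.3] tooly 92.5 q7 1.15 -> [0.1771 0.3267 0.0483] twist -0.0005
```

Request:
apply_moves([
  [-0.8,0.05,0.09,0,0],
  [-0.8,0.1,0.18,0,0],
  [-0.8,0.15,0.27,0.02,0],
  [-0.8,0.177,0.327,0.05,0],
  [-0.8,0.177,0.327,0.08,0],
  [-0.8,0.177,0.327,0.16,0],
  [-0.8,0.177,0.327,0.24,0],
  [-0.8,0.177,0.327,0.24,0],
  [-0.8,0.177,0.327,0.24,0],
  [-0.1,0.177,0.327,0.24,0],
  [-0.1,0.177,0.327,0.24,0],
  [-0.1,0.177,0.327,0.24,0],
])

```text
time: 8.05
eef_pos: [0.38, 0.2994, 0.0751]
tool_rot: [3.139, 0.003, -3.098]
wrist_force: [0.8, -0.3, 0.4]
opening: 0.0387
grasp_force: 0.0
```

Request:
apply_moves([
  [-0.1,0,0,-0.08,0],
  [-0.1,0,0,-0.18,0],
  [-0.1,0,0,-0.24,0],
  [0.3,-0.08,-0.05,-0.24,0],
  [0.3,-0.14,-0.13,-0.24,0],
  [0.3,-0.18,-0.22,-0.24,0],
  [0.3,-0.18,-0.32,-0.24,0.05],
  [0.3,-0.18,-0.42,-0.24,0.1],
  [0.3,-0.18,-0.5,-0.24,0.12],
  [0.3,-0.18,-0.58,-0.24,0.12],
  [0.3,-0.18,-0.64,-0.24,0.12],
  [0.3,-0.18,-0.64,-0.24,0.12],
])

```text
time: 9.05
eef_pos: [0.4623, 0.0404, 0.1706]
tool_rot: [-3.141, 0.002, 2.989]
wrist_force: [-0.7, -0.9, -0.7]
opening: 0.0554
grasp_force: 0.0
```

```bash
python3 - <<'E'
from h import *
look(["plate_block"])
bigsee("carrier",(419,284,2.5),.045)
s=manip.snapshot("top")["color"]; t=manip.snapshot("scene")["color"]
cv2.imwrite("pics/c1.png",np.hstack([cv2.resize(s[220:360,70:350],(560,280)),cv2.resize(t[160:260,360:460],(280,280))])[:,:,::-1])
goto(442.5,10.5,4,14);goto(442.5,10.5,4,104)
E
```

```text
scene plate_block conf 0.53 px(405,260) x 697.4 y 318.7 yaw 107.0 iou 0.04
scene plate_block conf 0.42 px(300,204) x 441.8 y 11.3 yaw 103.7 iou 0.85
carrier top 0.71 [415.93 285.1    3.54   0.95]
carrier scene 0.65 [422.5  283.3    2.33   0.95]
t 9.6 at [461.9  46.7 169.3] tooly 81.8 q7 1.24 -> [ 0.035  -0.0965  0.4132] twist 0.7531
t 9.6 at [461.9  46.7 169.3] tooly 81.8 q7 1.24 -> [ 0.035  -0.0965  0.4132] twist -0.2469
```

View pics/c1.png

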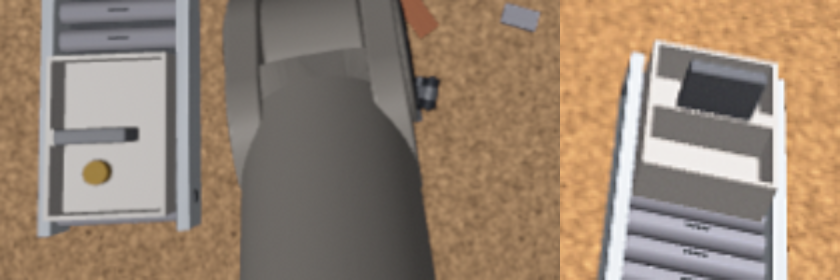

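The slug is in the rear bay. Next is the plate block, gripped along its length.

Request:
apply_moves([
  [0.3,0.035,-0.06,0,-0.07],
  [0.3,0.035,-0.096,0.05,-0.14],
  [0.3,0.035,-0.096,0.1,-0.21],
  [0.3,0.035,-0.096,0.18,-0.245],
  [0.3,0.035,-0.096,0.26,-0.245],
  [0.3,0.035,-0.096,0.34,-0.245],
  [0.3,0.035,-0.096,0.4,-0.245],
  [0.3,0.035,-0.096,0.413,-0.245],
  [0.3,0.035,-0.096,0.413,-0.245],
  [-0.8,0.035,-0.096,0.413,-0.245],
  [-0.8,0.035,-0.096,0.413,-0.245],
  [-0.8,0.035,-0.096,0.413,-0.245],
])

```text
time: 10.55
eef_pos: [0.4437, 0.0102, 0.0056]
tool_rot: [-3.141, 0.003, -2.902]
wrist_force: [-0.8, -0.1, -0.4]
opening: 0.0351
grasp_force: 39.9
```

Request:
apply_moves([
  [-0.8,0,0,0,0],
  [-0.8,0,0,0,0],
  [-0.8,0,0,-0.08,0],
  [-0.8,0,0,-0.18,0],
  [-0.8,0,0,-0.28,0],
  [-0.8,0,0.04,-0.38,0],
  [-0.8,0,0.1,-0.413,0.05],
  [-0.8,0,0.18,-0.413,0.1],
  [-0.8,0,0.26,-0.413,0.127],
  [-0.8,0,0.34,-0.413,0.127],
  [-0.8,0,0.42,-0.413,0.127],
  [-0.8,0,0.42,-0.413,0.127],
])

```text
time: 11.55
eef_pos: [0.4012, 0.1795, 0.1704]
tool_rot: [3.138, 0.002, -3.093]
wrist_force: [-0.1, 0.4, -0.2]
opening: 0.0348
grasp_force: 40.5
```

```bash
python3 - <<'E'
from h import *
look(["square_bar"])
print(manip.observe()["opening"])
goto(379,275,72,92.5)
E
```

```text
top square_bar conf 0.76 px(329,229) x 539.7 y -105.4 yaw 71.3 iou 0.80
scene square_bar conf 0.61 px(244,220) x 538.4 y -106.8 yaw 72.4 iou 0.90
0.03454412092586751
t 11.8 at [402.6 172.2 169.6] tooly 92.3 q7 1.07 -> [0.0489 0.2592 0.2438] twist -0.0025
```

Request:
apply_moves([
  [-0.8,0.02,0.08,0,0],
  [-0.8,0.049,0.16,0,0],
  [-0.8,0.049,0.24,0.03,0],
  [-0.8,0.049,0.247,0.08,0],
  [-0.8,0.049,0.247,0.16,0],
  [-0.8,0.049,0.247,0.236,0],
  [-0.8,0.049,0.247,0.236,0],
  [-0.8,0.049,0.247,0.236,0],
  [-0.03,0.049,0.247,0.236,0],
  [-0.03,0.049,0.247,0.236,0],
  [-0.03,0.049,0.247,0.236,0],
])

```text
time: 12.67
eef_pos: [0.3799, 0.2714, 0.0764]
tool_rot: [3.14, 0.002, -3.102]
wrist_force: [0.9, -0.6, 0.9]
opening: 0.0418
grasp_force: 0.0
```

Request:
apply_moves([
  [-0.03,0,0,-0.08,0],
  [-0.03,0,0,-0.18,0],
  [-0.03,0,0,-0.236,0],
  [0.1,-0.06,-0.08,-0.236,0],
  [0.1,-0.12,-0.16,-0.236,0.07],
  [0.1,-0.18,-0.24,-0.236,0.14],
  [0.1,-0.24,-0.32,-0.236,0.21],
  [0.1,-0.28,-0.42,-0.236,0.225],
  [0.1,-0.32,-0.52,-0.236,0.225],
  [0.1,-0.36,-0.62,-0.236,0.225],
  [0.1,-0.4,-0.72,-0.236,0.225],
  [0.1,-0.4,-0.72,-0.236,0.225],
])

```text
time: 13.67
eef_pos: [0.553, -0.0189, 0.171]
tool_rot: [-3.14, 0.005, 2.819]
wrist_force: [0.3, -1.1, 1.3]
opening: 0.0471
grasp_force: 0.0
```

```bash
python3 - <<'E'
from h import *
look(["square_bar","flat_bar"])
goto(539.5,-106,5,72);goto(539.5,-106,5,162)
E
```

```text
top flat_bar conf 0.65 px(129,230) x 573.4 y 317.0 yaw 121.1 iou 0.03
scene square_bar conf 0.60 px(246,220) x 537.5 y -108.0 yaw 59.0 iou 0.81
scene flat_bar conf 0.58 px(285,231) x 539.3 y -2.6 yaw 31.0 iou 0.78
t 14.0 at [550.1  -8.  169.6] tooly 72.2 q7 1.25 -> [-0.0497 -0.2418  0.4111] twist 0.0027
t 14.0 at [550.1  -8.  169.6] tooly 72.2 q7 1.25 -> [-0.0497 -0.2418  0.4111] twist -0.9973
```

Request:
apply_moves([
  [0.3,-0.03,-0.1,0,0],
  [0.3,-0.05,-0.2,0,0],
  [0.3,-0.05,-0.242,0.08,0],
  [0.3,-0.05,-0.242,0.16,0],
  [0.3,-0.05,-0.242,0.24,0],
  [0.3,-0.05,-0.242,0.32,0],
  [0.3,-0.05,-0.242,0.39,0],
  [0.3,-0.05,-0.242,0.411,0],
  [0.3,-0.05,-0.242,0.411,0],
  [-0.8,-0.05,-0.242,0.411,0],
  [-0.8,-0.05,-0.242,0.411,0],
  [-0.8,-0.05,-0.242,0.411,0],
])

```text
time: 14.97
eef_pos: [0.5412, -0.1083, 0.0068]
tool_rot: [3.141, 0.003, 2.829]
wrist_force: [0.5, -0.3, -0.5]
opening: 0.035
grasp_force: 39.8
```

Request:
apply_moves([
  [-0.8,0,0,0,0],
  [-0.8,0,0,0,0],
  [-0.8,0,0,-0.08,0],
  [-0.8,0,0,-0.18,0],
  [-0.8,0,0,-0.28,0],
  [-0.8,0,0.05,-0.36,-0.05],
  [-0.8,0,0.12,-0.413,-0.1],
  [-0.8,0,0.22,-0.413,-0.15],
  [-0.8,0,0.32,-0.413,-0.2],
  [-0.8,0,0.42,-0.413,-0.225],
  [-0.8,0,0.52,-0.413,-0.225],
  [-0.8,0,0.52,-0.413,-0.225],
])

```text
time: 15.97
eef_pos: [0.6051, 0.1007, 0.1708]
tool_rot: [3.135, 0.003, -3.09]
wrist_force: [-0.6, 2.7, -0.5]
opening: 0.0348
grasp_force: 45.1
```

```bash
python3 - <<'E'
from h import *
look(["channel"])
bigsee("carrier",(419,284,2.5),.045)
print(manip.observe()["opening"])
goto(379,270,78,92.5)
E
```

```text
top channel conf 0.71 px(414,212) x 569.5 y -341.7 yaw 171.2 iou 0.03
scene channel conf 0.55 px(317,279) x 652.8 y 106.6 yaw 104.2 iou 0.89
carrier top 0.62 [569.14 299.6    3.78   0.61]
carrier scene 0.72 [419.72 282.85   2.6    0.95]
0.0348299878258424
t 16.4 at [603.7  87.7 170.3] tooly 92.2 q7 1.42 -> [0.5439 0.4768 0.2304] twist -0.0035
```

Request:
apply_moves([
  [-0.8,0.07,0.06,0,0],
  [-0.8,0.14,0.12,0,0],
  [-0.8,0.21,0.18,0,0],
  [-0.8,0.28,0.24,0,0],
  [-0.8,0.35,0.3,0,0],
  [-0.8,0.42,0.36,0,0],
  [-0.8,0.49,0.42,0,0],
  [-0.8,0.544,0.477,0,0],
  [-0.8,0.544,0.477,0.04,0],
  [-0.8,0.544,0.477,0.1,0],
  [-0.8,0.544,0.477,0.17,0],
  [-0.8,0.544,0.477,0.23,0],
])

```text
time: 17.37
eef_pos: [0.3793, 0.2716, 0.0778]
tool_rot: [3.14, 0.002, -3.102]
wrist_force: [-1.1, 0.2, -1.5]
opening: 0.0347
grasp_force: 45.1
```

Request:
apply_moves([
  [-0.8,0,0,0,0],
  [-0.8,0,0,0,0],
  [-0.03,0,0,0,0],
  [-0.03,0,0,0,0],
  [-0.03,0,0,0,0],
  [-0.03,0,0,-0.06,0],
  [-0.03,0,0,-0.14,0],
  [-0.03,0,0,-0.23,0],
  [0.1,-0.08,-0.05,-0.23,0],
  [0.2,-0.16,-0.1,-0.23,0.02],
  [0.2,-0.24,-0.15,-0.23,0.02],
  [0.2,-0.32,-0.2,-0.23,0.02],
])

```text
time: 18.37
eef_pos: [0.5114, 0.1959, 0.1717]
tool_rot: [3.14, 0.002, -3.132]
wrist_force: [-0.2, -0.2, 0.7]
opening: 0.0511
grasp_force: 0.0
```

```bash
python3 - <<'E'
from h import *
look(["flat_bar","channel"])
s=manip.snapshot("top")["color"]; t=manip.snapshot("scene")["color"]
cv2.imwrite("pics/c2.png",np.hstack([cv2.resize(s[100:360,70:350],(560,520)),cv2.resize(t[160:260,360:460],(240,240)).repeat(1,0) if 0 else cv2.copyMakeBorder(cv2.resize(t[160:260,360:460],(240,240)),0,280,0,0,0)])[:,:,::-1])
goto(650,108,5,104)
E
```

```text
top flat_bar conf 0.75 px(279,228) x 541.5 y -0.7 yaw 39.0 iou 0.90
top channel conf 0.70 px(228,173) x 652.9 y 108.9 yaw 104.6 iou 0.93
scene flat_bar conf 0.47 px(283,230) x 538.9 y -4.0 yaw 32.9 iou 0.85
scene channel conf 0.68 px(316,278) x 652.0 y 105.2 yaw 106.6 iou 0.92
t 18.8 at [508.7 197.6 170.3] tooly 90.7 q7 1.13 -> [-0.3509 -0.2283  0.413 ] twist -0.1483
```

View pics/c2.png

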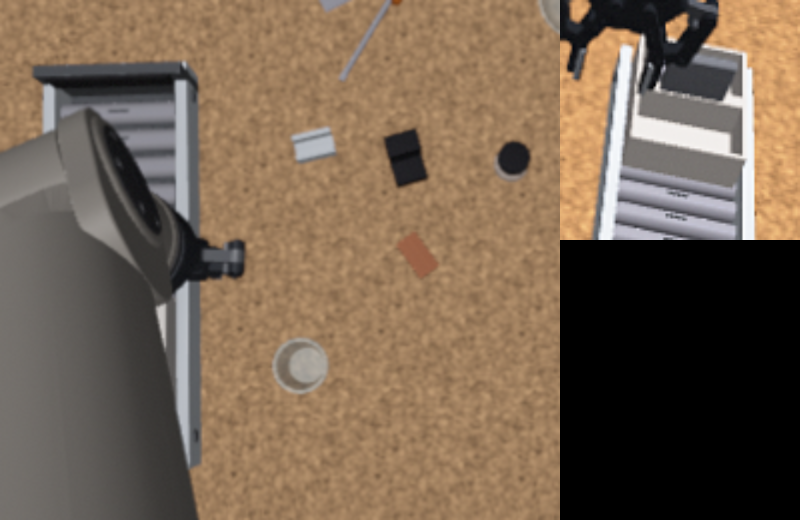

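```bash
python3 - <<'E'
from h import *
goto(540.3,-2,3.5,37)
E
```

```text
t 18.8 at [508.7 197.6 170.3] tooly 90.7 q7 1.13 -> [-0.0735 -0.5002  0.4167] twist 0.5961
```

Request:
apply_moves([
  [0.45,-0.02,-0.1,0,0.07],
  [0.45,-0.04,-0.2,0,0.15],
  [0.45,-0.06,-0.3,0,0.23],
  [0.45,-0.07,-0.4,0,0.31],
  [0.45,-0.0735,-0.48,0,0.38],
  [0.45,-0.0735,-0.5,0.08,0.46],
  [0.45,-0.0735,-0.5,0.16,0.54],
  [0.45,-0.0735,-0.5,0.24,0.596],
  [0.45,-0.0735,-0.5,0.32,0.596],
  [0.45,-0.0735,-0.5,0.38,0.596],
  [0.45,-0.0735,-0.5,0.416,0.596],
  [0.45,-0.0735,-0.5,0.416,0.596],
])

```text
time: 19.77
eef_pos: [0.5382, -0.002, 0.0009]
tool_rot: [-3.137, -0.003, 2.217]
wrist_force: [-0.9, -0.7, -0.9]
opening: 0.0619
grasp_force: 0.0
```

Request:
apply_moves([
  [0.45,0,0,0,0],
  [-0.8,0,0,0,0],
  [-0.8,0,0,0,0],
  [-0.8,0,0,0,0],
  [-0.8,0,0,0,0],
  [-0.8,0,0,0,0],
  [-0.8,0,0,-0.08,0],
  [-0.8,0,0,-0.18,0],
  [-0.8,0,0,-0.28,0],
  [-0.8,0,0,-0.36,0],
  [-0.8,0,0,-0.416,0],
  [-0.8,0,0,-0.416,0],
])

```text
time: 20.77
eef_pos: [0.5444, -0.0032, 0.1761]
tool_rot: [3.132, 0.005, 2.214]
wrist_force: [0.5, -0.1, -0.9]
opening: 0.0419
grasp_force: 41.0
```

```bash
python3 - <<'E'
from h import *
look(["flat_bar"])
o=manip.observe();print(o["opening"],o["grasp_force"])
bigsee("carrier",(419,284,2.5),.045)
goto(443,285.4,150,92.5);goto(443,285.4,75,92.5)
s=manip.snapshot("top")["color"]; t=manip.snapshot("scene")["color"]
cv2.imwrite("pics/c3.png",np.hstack([cv2.resize(s[170:350,70:350],(560,360)),cv2.resize(t[160:260,360:460],(240,360))])[:,:,::-1])
E
```

```text
scene flat_bar conf 0.44 px(281,181) x 373.5 y -62.4 yaw 17.0 iou 0.45
0.04183035616909615 40.9624457359314
carrier top 0.69 [413.67 285.23   3.     0.89]
carrier scene 0.79 [417.97 283.56   1.98   0.95]
t 21.2 at [540.3  -3.3 169. ] tooly 36.9 q7 0.69 -> [0.7232 0.2388 0.0476] twist -0.6180
t 21.2 at [540.3  -3.3 169. ] tooly 36.9 q7 0.69 -> [0.7231 0.2391 0.2351] twist -0.6180
```

View pics/c3.png

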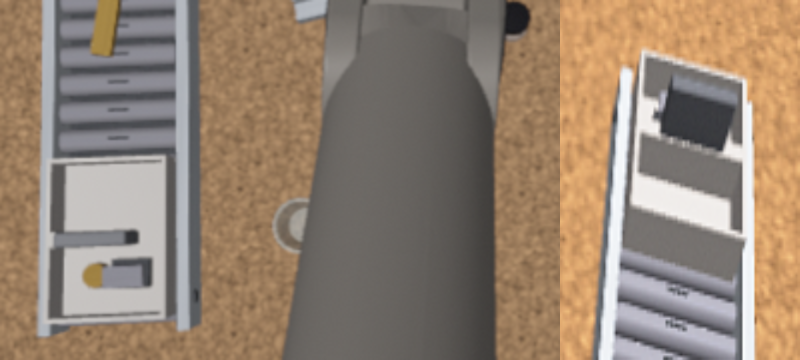

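The square bar rests on the plate block beside the slug in the rear bay. The flat bar is held and goes to the front bay next.

Request:
apply_moves([
  [-0.8,0.09,0.03,0,-0.07],
  [-0.8,0.18,0.06,0,-0.14],
  [-0.8,0.27,0.09,0,-0.21],
  [-0.8,0.36,0.12,0,-0.28],
  [-0.8,0.45,0.15,0,-0.35],
  [-0.8,0.54,0.18,0,-0.42],
  [-0.8,0.63,0.21,0,-0.49],
  [-0.8,0.7,0.234,0,-0.56],
  [-0.8,0.727,0.239,0,-0.618],
  [-0.8,0.727,0.239,0,-0.618],
  [-0.8,0.727,0.239,0.07,-0.618],
  [-0.8,0.727,0.239,0.14,-0.618],
])

```text
time: 22.27
eef_pos: [0.4447, 0.2866, 0.1146]
tool_rot: [3.14, 0.004, -3.102]
wrist_force: [-0.6, -0.3, -1.4]
opening: 0.0419
grasp_force: 41.0
```

Request:
apply_moves([
  [-0.8,0,0,0.06,0],
  [-0.8,0,0,0.094,0],
  [-0.8,0,0,0.094,0],
  [-0.8,0,0,0.094,0],
  [0.13,0,0,0.094,0],
  [0.13,0,0,0.094,0],
  [0.13,0,0,0.094,0],
  [0.13,0,0,0.03,0],
  [0.13,0,0,-0.06,0],
  [0.13,0,0,-0.14,0],
  [0.2,-0.08,0,-0.14,0],
  [0.3,-0.16,0,-0.14,0],
])

```text
time: 23.27
eef_pos: [0.5081, 0.2914, 0.1743]
tool_rot: [3.137, 0.005, -3.096]
wrist_force: [-0.7, 0.6, -0.2]
opening: 0.0553
grasp_force: 0.0
```

```bash
python3 - <<'E'
from h import *
look(["channel","long_bar"],z={"long_bar":.045})
goto(652,107,6,105)
E
```

```text
top channel conf 0.69 px(228,174) x 653.0 y 109.0 yaw 104.0 iou 0.92
top long_bar conf 0.58 px(123,184) x 619.1 y 309.5 yaw 174.7 iou 0.92
scene channel conf 0.53 px(317,279) x 651.5 y 106.0 yaw 105.4 iou 0.90
scene long_bar conf 0.55 px(410,281) x 619.5 y 308.1 yaw 172.3 iou 0.89
t 23.6 at [505.8 289.6 170. ] tooly 92.5 q7 1.02 -> [-0.3455 -0.4722  0.4098] twist -0.1385
```

```bash
python3 - <<'E'
from h import *
goto(619.2,308.8,49,173.5)
E
```

```text
t 23.6 at [505.8 289.6 170. ] tooly 92.5 q7 1.02 -> [-0.2858  0.0354  0.3023] twist -0.8996
```

Request:
apply_moves([
  [0.7,-0.03,0,0,-0.07],
  [0.7,-0.06,0.01,0,-0.15],
  [0.7,-0.09,0.015,0,-0.23],
  [0.7,-0.12,0.02,0,-0.31],
  [0.7,-0.15,0.02,0,-0.39],
  [0.7,-0.18,0.025,0,-0.47],
  [0.7,-0.21,0.03,0,-0.55],
  [0.7,-0.24,0.035,0,-0.63],
  [0.7,-0.27,0.035,0,-0.71],
  [0.7,-0.286,0.035,0,-0.78],
  [0.7,-0.286,0.035,0,-0.85],
  [0.7,-0.286,0.035,0,-0.9],
])

```text
time: 24.57
eef_pos: [0.6197, 0.3087, 0.1698]
tool_rot: [3.141, -0.0, -1.678]
wrist_force: [-0.2, -0.6, -0.6]
opening: 0.0726
grasp_force: 0.0
```

Request:
apply_moves([
  [0.7,0,0,0.07,0],
  [0.7,0,0,0.14,0],
  [0.7,0,0,0.18,0],
])

```text
time: 24.82
eef_pos: [0.618, 0.3082, 0.0954]
tool_rot: [3.138, -0.002, -1.683]
wrist_force: [-0.5, 0.7, -1.2]
opening: 0.0726
grasp_force: 0.0
```

```bash
python3 - <<'E'
from h import *
look(["long_bar"],z={"long_bar":.045})
goto(619.2,308.8,49,173.5)
E
```

```text
top long_bar conf 0.52 px(123,183) x 619.2 y 309.9 yaw 175.0 iou 0.93
scene long_bar conf 0.47 px(409,281) x 619.1 y 307.2 yaw 173.7 iou 0.46
t 25.0 at [619.9 309.1  98.5] tooly 173.6 q7 2.35 -> [0.0008 0.0016 0.1238] twist 0.0006
```

Request:
apply_moves([
  [0.7,0,0,0.06,0],
  [0.7,0,0,0.122,0],
  [0.7,0,0,0.122,0],
  [-0.8,0,0,0.122,0],
  [-0.8,0,0,0.122,0],
  [-0.8,0,0,0.122,0],
  [-0.8,0,0,0.122,0],
  [-0.8,0,0,0.122,0],
  [-0.8,0,0,0.06,0],
  [-0.8,0,0,-0.04,0],
  [-0.8,0,0,-0.12,0],
  [-0.8,0,0,-0.12,0],
])

```text
time: 26.02
eef_pos: [0.6244, 0.311, 0.1545]
tool_rot: [-3.132, 0.008, -1.685]
wrist_force: [0.7, 1.3, 0.1]
opening: 0.0552
grasp_force: 42.7
```

```bash
python3 - <<'E'
from h import *
o=manip.observe();print(o["opening"],o["grasp_force"])
bigsee("carrier",(419,284,2.5),.045)
s=manip.snapshot("top")["color"]; t=manip.snapshot("scene")["color"]
cv2.imwrite("pics/c4.png",np.hstack([cv2.resize(s[170:350,70:250],(360,360)),cv2.resize(t[160:310,360:460],(240,360))])[:,:,::-1])
goto(471,286.8,150,92.5)
goto(471,286.8,76,92.5)
E
```

```text
0.05516134901105765 42.66923010349274
carrier top 0.74 [4.2138e+02 2.2139e+02 7.5400e+00 1.4000e-01]
carrier scene 0.74 [417.04 273.88  -3.92   0.79]
t 26.3 at [619.5 307.9 144.3] tooly 173.5 q7 2.36 -> [ 0.0944  0.363  -0.0131] twist 0.9001
t 26.3 at [619.5 307.9 144.3] tooly 173.5 q7 2.36 -> [0.0941 0.3625 0.1719] twist 0.9001
```

View pics/c4.png

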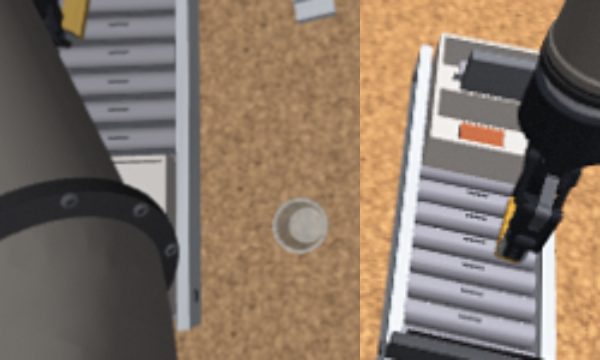

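Request:
apply_moves([
  [-0.8,0,0,-0.04,0.07],
  [-0.8,0,0.03,-0.06,0.15],
  [-0.8,0.02,0.08,-0.06,0.23],
  [-0.8,0.04,0.14,-0.06,0.31],
  [-0.8,0.06,0.2,-0.06,0.39],
  [-0.8,0.08,0.26,-0.06,0.47],
  [-0.8,0.094,0.32,-0.06,0.55],
  [-0.8,0.094,0.363,-0.06,0.63],
  [-0.8,0.094,0.363,-0.06,0.71],
  [-0.8,0.094,0.363,-0.06,0.78],
  [-0.8,0.094,0.363,-0.06,0.85],
  [-0.8,0.094,0.363,-0.06,0.9],
])

```text
time: 27.32
eef_pos: [0.4713, 0.2873, 0.169]
tool_rot: [-3.14, -0.002, -3.103]
wrist_force: [-0.1, -1.1, -1.7]
opening: 0.0554
grasp_force: 42.7
```

```bash
python3 - <<'E'
from h import *
o=manip.observe();print(o["opening"],o["grasp_force"])
bigsee("carrier",(419,284,2.5),.045)
goto(471,286.8,78,92.5)
E
```

```text
0.055425138180864676 42.70281493663788
carrier top 0.62 [413.03 285.12   3.33   0.73]
carrier scene 0.94 [418.24 282.42   2.95   0.77]
t 27.5 at [471.6 287.5 169.3] tooly 92.7 q7 0.98 -> [ 0.0013 -0.0014  0.2284] twist 0.0019
```

Request:
apply_moves([
  [-0.8,0,0,0.06,0],
  [-0.8,0,0,0.13,0],
  [-0.8,0,0,0.2,0],
  [-0.8,0,0,0.228,0],
  [-0.8,0,0,0.228,0],
  [0.45,0,0,0.228,0],
  [0.45,0,0,0.228,0],
  [0.45,0,0,0.228,0],
  [0.45,0,0,0.15,0],
  [0.45,0,0,0.05,0],
  [0.45,0,0,0,0],
  [0.35,-0.06,-0.06,0,0],
])

```text
time: 28.52
eef_pos: [0.4963, 0.2726, 0.1769]
tool_rot: [3.132, 0.007, -3.088]
wrist_force: [0.8, 1.9, -0.4]
opening: 0.0575
grasp_force: 0.0
```

```bash
python3 - <<'E'
from h import *
look(["channel"])
goto(652,107.5,100,104.7)
E
```

```text
top channel conf 0.79 px(231,186) x 626.0 y 99.6 yaw 104.5 iou 0.93
top channel conf 0.74 px(127,232) x 627.3 y 369.6 yaw 4.6 iou 0.04
scene channel conf 0.60 px(314,268) x 625.2 y 95.8 yaw 102.4 iou 0.92
t 28.7 at [498.3 264.3 171.8] tooly 92.4 q7 1.04 -> [-0.3672 -0.4079  0.1798] twist -0.1367
```

The channel was knocked aside, and now sits at about (625.6, 97.7).

```bash
python3 - <<'E'
from h import *
goto(625.6,97.7,6,103.5)
E
```

```text
t 28.7 at [498.3 264.3 171.8] tooly 92.4 q7 1.04 -> [-0.2996 -0.4299  0.4146] twist -0.1234
```

Request:
apply_moves([
  [0.35,-0.05,-0.07,0,-0.06],
  [0.35,-0.1,-0.14,0,-0.123],
  [0.35,-0.15,-0.21,0,-0.123],
  [0.35,-0.2,-0.28,0,-0.123],
  [0.35,-0.25,-0.36,0,-0.123],
  [0.35,-0.3,-0.43,0.02,-0.123],
  [0.35,-0.3,-0.43,0.1,-0.123],
  [0.35,-0.3,-0.43,0.2,-0.123],
  [0.35,-0.3,-0.43,0.3,-0.123],
  [0.35,-0.3,-0.43,0.38,-0.123],
  [0.35,-0.3,-0.43,0.414,-0.123],
  [0.35,-0.3,-0.43,0.414,-0.123],
])

```text
time: 29.72
eef_pos: [0.6216, 0.0986, 0.0013]
tool_rot: [3.141, -0.006, -2.903]
wrist_force: [-1.3, 0.2, 0.3]
opening: 0.0578
grasp_force: 0.0
```

Request:
apply_moves([
  [0.35,0,0,0,0],
  [-0.8,0,0,0,0],
  [-0.8,0,0,0,0],
  [-0.8,0,0,0,0],
  [-0.8,0,0,0,0],
  [-0.8,0,0,0,0],
  [-0.8,0,0,-0.08,0],
  [-0.8,0,0,-0.18,0],
  [-0.8,0,0,-0.28,0],
  [-0.8,0,0,-0.36,0],
  [-0.8,0,0,-0.414,0],
  [-0.8,0,0,-0.414,0],
])

```text
time: 30.72
eef_pos: [0.6282, 0.0987, 0.1777]
tool_rot: [3.141, 0.012, -2.905]
wrist_force: [0.6, 0.4, 0.0]
opening: 0.0382
grasp_force: 40.3
```

```bash
python3 - <<'E'
from h import *
o=manip.observe();print(o["opening"],o["grasp_force"])
bigsee("carrier",(419,284,2.5),.045)
s=manip.snapshot("top")["color"]; t=manip.snapshot("scene")["color"]
cv2.imwrite("pics/c5.png",np.hstack([cv2.resize(s[170:350,70:350],(560,360)),cv2.resize(t[160:260,360:460],(240,360))])[:,:,::-1])
goto(451,285.4,82,92.5)
E
```

```text
0.03823346911403686 40.3247082978487
carrier top 0.57 [414.12 293.68   1.29   0.63]
carrier scene 0.78 [420.48 283.8    2.86   0.9 ]
t 31.0 at [623.5  98.  168.9] tooly 103.6 q7 1.59 -> [0.3087 0.5567 0.2179] twist 0.1231
```

View pics/c5.png

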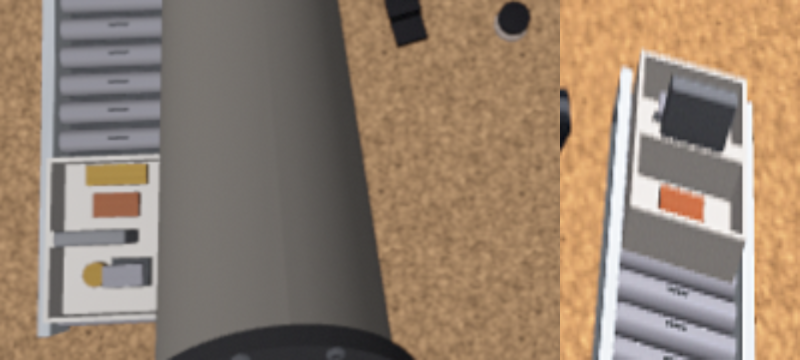

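The long bar and flat bar lie side by side in the front bay. The channel is held, and I'll drop it onto them.

Request:
apply_moves([
  [-0.8,0.04,0.08,0,0.06],
  [-0.8,0.08,0.16,0,0.123],
  [-0.8,0.13,0.24,0,0.123],
  [-0.8,0.18,0.32,0,0.123],
  [-0.8,0.23,0.4,0,0.123],
  [-0.8,0.27,0.48,0,0.123],
  [-0.8,0.309,0.557,0,0.123],
  [-0.8,0.309,0.557,0,0.123],
  [-0.8,0.309,0.557,0.06,0.123],
  [-0.8,0.309,0.557,0.13,0.123],
  [-0.8,0.309,0.557,0.2,0.123],
  [-0.8,0.309,0.557,0.214,0.123],
])

```text
time: 32.02
eef_pos: [0.4492, 0.2836, 0.08]
tool_rot: [-3.137, -0.007, -3.097]
wrist_force: [-1.4, -0.8, 0.3]
opening: 0.0381
grasp_force: 40.4
```

Request:
apply_moves([
  [-0.8,0,0,0,0],
  [-0.8,0,0,0,0],
  [0.1,0,0,0,0],
  [0.1,0,0,0,0],
  [0.1,0,0,0,0],
  [0.1,0,0,-0.06,0],
  [0.1,0,0,-0.14,0],
  [0.1,0,0,-0.22,0],
  [0.1,-0.1,-0.1,-0.22,0],
  [0.1,-0.2,-0.2,-0.22,0],
  [0.1,-0.2,-0.3,-0.22,0],
  [-1,-0.2,-0.4,-0.22,0],
])

```text
time: 33.02
eef_pos: [0.5384, 0.1489, 0.1739]
tool_rot: [3.14, 0.004, -3.097]
wrist_force: [1.2, -0.1, 0.2]
opening: 0.0358
grasp_force: 0.0
```

Request:
apply_moves([
  [-1,0,-0.1,0,0],
  [-1,0,-0.2,0,0],
  [-1,0,-0.2,0,0],
])

```text
time: 33.27
eef_pos: [0.5395, 0.0593, 0.1735]
tool_rot: [-3.137, 0.001, -3.11]
wrist_force: [-0.6, -1.8, -0.0]
opening: 0.0005
grasp_force: 0.0
```

```bash
python3 - <<'E'
from h import *
p=bigsee("carrier",(419,284,2.5),.045); print(p)
bigsee("track",(520,293,3)); 
sm=[]
for c in("top","scene"):
    s=manip.snapshot(c)
    for k in manip.trace("scale",c)[:3]:
        b=k["bbox"];print(c,k["confidence"],b, np.round(bigfit("scale",[(s,k["region"])],(548,-276,4.3)),2) if k["confidence"]>.3 else "")
s=manip.snapshot("top")["color"]; t=manip.snapshot("scene")["color"]
cv2.imwrite("pics/c6.png",np.hstack([cv2.resize(s[120:350,70:350],(480,394)),cv2.resize(t[160:260,360:460],(300,394))])[:,:,::-1])
E
```

```text
carrier top 0.92 [414.05 285.45   3.1    0.76]
carrier scene 0.82 [419.37 282.66   2.96   0.88]
[416.71350683 284.05406737   3.02885013   0.81787893]
track top 0.65 [525.49 295.48   3.31   0.61]
track scene 0.93 [517.32 291.83   2.81   0.69]
top 0.75 [0.7435, 0.5119, 0.1802, 0.3052] [ 552.85 -275.42    5.71    0.97]
top 0.58 [0.2311, 0.6589, 0.0379, 0.0079] [ 548.  -276.     4.3    0. ]
scene 0.66 [0.3189, 0.5123, 0.1643, 0.2083] [ 549.44 -279.82    5.98    0.95]
```

View pics/c6.png

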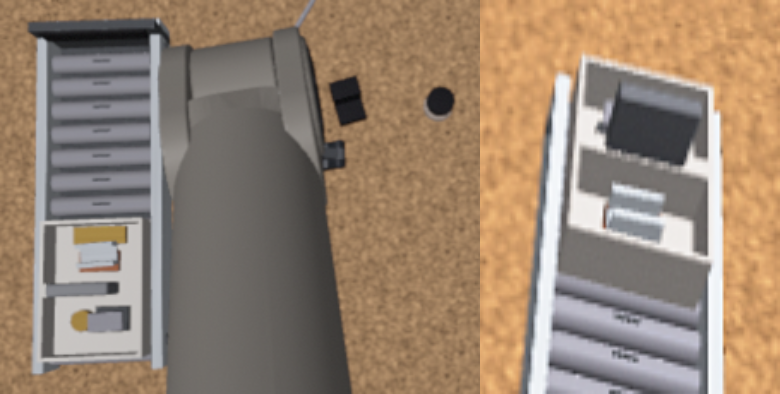

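All six offcuts are in the bays. Next I'll push the carrier by its panel with the fingers closed.

```bash
python3 - <<'E'
from h import *
goto(386,282.4,173,93)
E
```

```text
t 34.0 at [539.   69.9 172.5] tooly 92.5 q7 1.43 -> [ 0.3587  0.5477 -0.0013] twist -0.0052
```

Request:
apply_moves([
  [-1,0.05,0.08,0,-0.006],
  [-1,0.1,0.16,0,-0.006],
  [-1,0.15,0.23,0,-0.006],
  [-1,0.2,0.3,0,-0.006],
  [-1,0.25,0.38,0,-0.006],
  [-1,0.3,0.46,0,-0.006],
  [-1,0.359,0.548,0,-0.006],
  [-1,0.359,0.548,0,-0.006],
  [-1,0.359,0.548,0.06,-0.006],
  [-1,0.359,0.548,0.13,-0.006],
  [-1,0.359,0.548,0.175,-0.006],
  [-1,0.359,0.548,0.175,-0.006],
])

```text
time: 34.97
eef_pos: [0.3841, 0.2806, 0.0995]
tool_rot: [-3.138, -0.005, -3.088]
wrist_force: [-0.5, -0.6, 0.3]
opening: 0.0001
grasp_force: 0.0
```

```bash
python3 - <<'E'
from h import *
goto(400,283.1,102,93);goto(580,292.6,102,93)
E
```

```text
t 35.0 at [384.1 280.6  99.5] tooly 93.1 q7 0.86 -> [-0.0399  0.0041 -0.0065] twist 0.0008
t 35.0 at [384.1 280.6  99.5] tooly 93.1 q7 0.86 -> [-0.4906  0.0036 -0.0086] twist 0.0008
```

Request:
apply_moves([
  [-1,-0.02,0.004,0,0],
  [-1,-0.04,0.004,0,0],
  [-1,-0.06,0.004,0,0],
  [-1,-0.09,0.004,0,0],
  [-1,-0.12,0.004,0,0],
  [-1,-0.15,0.004,0,0],
  [-1,-0.18,0.004,0,0],
  [-1,-0.21,0.004,0,0],
  [-1,-0.24,0.004,0,0],
  [-1,-0.27,0.004,0,0],
  [-1,-0.3,0.004,0,0],
  [-1,-0.33,0.004,0,0],
])

```text
time: 35.97
eef_pos: [0.5191, 0.2908, 0.1024]
tool_rot: [-3.142, -0.0, -3.089]
wrist_force: [-1.6, -0.1, 0.6]
opening: 0.0001
grasp_force: 0.6
```

Request:
apply_moves([
  [-1,-0.03,0,0,0],
  [-1,-0.06,0,0,0],
  [-1,-0.085,0,0,0],
  [-1,-0.105,0,0,0],
  [-1,-0.12,0,0,0],
  [-1,-0.135,0,0,0],
  [-1,-0.145,0,0,0],
  [-1,-0.155,0,0,0],
  [-1,-0.163,0,0,0],
  [-1,-0.17,0,0,0],
])

```text
time: 36.8
eef_pos: [0.5857, 0.2945, 0.1024]
tool_rot: [-3.141, -0.0, -3.088]
wrist_force: [-0.2, -0.6, 1.0]
opening: 0.0001
grasp_force: 0.4
```

```bash
python3 - <<'E'
from h import *
print(manip.observe()["wrist_force"])
bigsee("carrier",(617,294,3),.045)
goto(608,294,100,93)
E
```

```text
[-0.22584372 -0.56222129  1.01201862]
carrier top 0.80 [6.0420e+02 2.9352e+02 1.0200e+00 5.1000e-01]
carrier scene 0.85 [607.03 293.58   3.18   0.8 ]
t 37.0 at [585.7 294.7 102.6] tooly 93.1 q7 1.08 -> [-0.0556 -0.0046  0.0064] twist 0.0006
```

Request:
apply_moves([
  [-1,-0.006,0,0,0],
  [-1,-0.012,0,0,0],
  [-1,-0.018,0,0,0],
  [-1,-0.024,0,0,0],
  [-1,-0.03,0,0,0],
  [-1,-0.036,0,0,0],
  [-1,-0.041,0,0,0],
  [-1,-0.046,0,0,0],
])

```text
time: 37.67
eef_pos: [0.6043, 0.2955, 0.1025]
tool_rot: [3.142, 0.0, -3.089]
wrist_force: [-0.5, -0.4, 0.4]
opening: 0.0001
grasp_force: 0.3
```

Request:
apply_moves([
  [-1,-0.003,0,0,0],
  [-1,-0.006,0,0,0],
  [-1,-0.009,0,0,0],
])

```text
time: 37.92
eef_pos: [0.6077, 0.2956, 0.1025]
tool_rot: [-3.142, -0.0, -3.089]
wrist_force: [-0.9, -0.5, 0.6]
opening: -0.0003
grasp_force: 0.3
```

Request:
apply_moves([
  [-1,-0.003,0,0,0],
  [-1,-0.006,0,0,0],
])

```text
time: 38.08
eef_pos: [0.6095, 0.2956, 0.1025]
tool_rot: [-3.141, -0.001, -3.088]
wrist_force: [-6.3, -0.4, 4.6]
opening: 0.0001
grasp_force: 2.8
```

```bash
python3 - <<'E'
from h import *
o=manip.observe();print(o["wrist_force"],o["eef_pos"])
bigsee("carrier",(622,294,3),.045)
s=manip.snapshot("top")["color"]; t=manip.snapshot("scene")["color"]
cv2.imwrite("pics/c7.png",np.hstack([cv2.resize(s[110:260,70:220],(400,400)),cv2.resize(t[200:350,350:470],(320,400))])[:,:,::-1])
E
```

```text
[-6.3109514  -0.41278919  4.59386947] [0.60946117 0.29564741 0.10246211]
carrier top 0.91 [6.2811e+02 2.9487e+02 7.4000e-01 5.0000e-01]
carrier scene 0.94 [615.9  295.85   6.15   0.7 ]
```

View pics/c7.png

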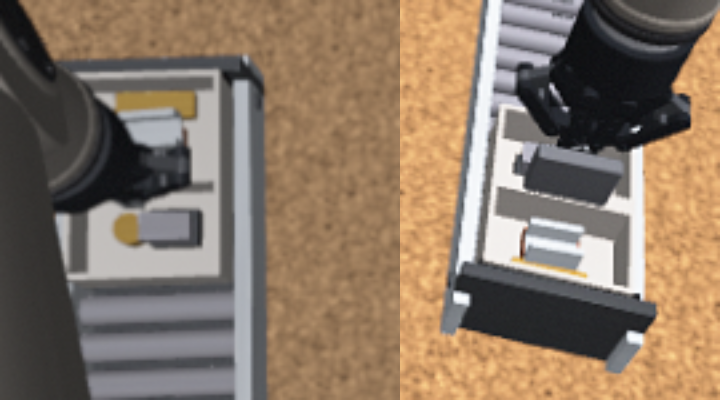

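The wrist shows 6.3 N, so the carrier is against the stop. I'll back off, turn and check.

Request:
apply_moves([
  [-1,0.01,0,0,0],
  [-1,0.03,0,0,0],
  [-1,0.06,0,-0.02,0],
  [-1,0.06,0,-0.1,0],
  [-1,0.06,0,-0.18,0.07],
  [-0.3,0.06,0,-0.2,0.15],
  [-0.3,0.06,0,-0.2,0.23],
  [-0.3,0.06,0,-0.2,0.31],
  [-0.3,0.06,0,-0.2,0.39],
  [-0.3,0.06,0,-0.2,0.47],
  [-0.3,0.06,0,-0.2,0.55],
  [-0.3,0.06,0,-0.2,0.63],
])

```text
time: 39.38
eef_pos: [0.586, 0.2947, 0.1826]
tool_rot: [3.14, 0.0, 2.204]
wrist_force: [-0.3, 0.2, -0.6]
opening: 0.0299
grasp_force: 0.0
```

Request:
apply_moves([
  [-0.3,0,0,0,0.07],
  [-0.3,0,0,0,0.15],
  [-0.3,0,0,0,0.22],
  [-0.3,0,0,0,0.3],
  [-0.3,0,0,0,0.37],
  [-0.3,0,0,0,0.37],
])

```text
time: 39.88
eef_pos: [0.5858, 0.2948, 0.1824]
tool_rot: [3.141, -0.0, 1.625]
wrist_force: [0.1, 0.2, -0.1]
opening: 0.0298
grasp_force: 0.0
```

```bash
python3 - <<'E'
from h import *
bigsee("carrier",(625,294,3),.045)
goto(626.5,295,185,3)
E
```

```text
carrier top 0.71 [628.5  292.46   4.     0.66]
carrier scene 0.82 [613.41 295.33   4.15   0.75]
t 40.1 at [586.  294.6 182.5] tooly 3.5 q7 -0.30 -> [-0.0052  0.1011 -0.0061] twist 0.0054
```

Request:
apply_moves([
  [-0.06,-0.003,0.05,0,0.005],
  [-0.06,-0.003,0.104,0,0.005],
  [-0.06,-0.003,0.104,0,0.005],
  [-0.06,-0.003,0.104,0.06,0.005],
  [-0.06,-0.003,0.104,0.12,0.005],
  [-0.06,-0.003,0.104,0.18,0.005],
  [-0.06,-0.003,0.104,0.216,0.005],
  [-0.06,-0.003,0.104,0.216,0.005],
  [-0.06,-0.003,0.104,0.216,0.005],
], newtons=30)

```text
time: 40.83
eef_pos: [0.6273, 0.2956, 0.0959]
tool_rot: [-3.141, 0.0, 1.621]
wrist_force: [0.5, -0.2, 0.2]
opening: 0.0403
grasp_force: 0.0
```

Request:
apply_moves([
  [-0.9,0,0,0,0],
  [-0.9,0,0,0,0],
  [-0.9,0,0,0,0],
  [-0.9,0,0,0,0],
  [-0.9,0,0,0,0],
])

```text
time: 41.25
eef_pos: [0.6277, 0.2959, 0.098]
tool_rot: [3.141, -0.001, 1.621]
wrist_force: [-5.3, -0.5, 5.3]
opening: 0.0136
grasp_force: 30.6
```

```bash
python3 - <<'E'
from h import *
o=manip.observe();print(o["wrist_force"],o["eef_pos"],o["opening"],o["grasp_force"])
s=manip.snapshot("top")["color"]; t=manip.snapshot("scene")["color"]
cv2.imwrite("pics/c8.png",np.hstack([cv2.resize(s[110:260,70:220],(400,400)),cv2.resize(t[200:350,350:470],(320,400))])[:,:,::-1])
E
```

```text
[-5.26306725 -0.54211097  5.34316608] [0.62765135 0.29594745 0.09803641] 0.013631679329738676 30.598345398902893
```

View pics/c8.png

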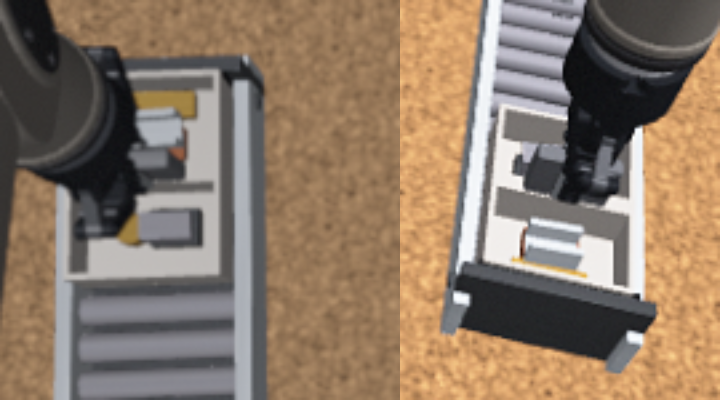

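```bash
python3 - <<'E'
from h import *
s=manip.snapshot("top"); k=150/400
print("panel right end top", unproj(s,[[70+184*k,110+160*k]],.138)[0]*1e3)
print("walls R/L (near edge)", unproj(s,[[70+221*k,110+270*k],[70+66*k,110+278*k]],.09)*1e3)
s=manip.snapshot("scene"); 
uv=lambda a,b:[350+(a-400)*120/320,200+b*150/400]
print("panel left end top", unproj(s,[uv(527,147)],.138)[0]*1e3)
print("walls near stop L,R; far L,R", unproj(s,[uv(483,268),uv(635,290),uv(500,108)],.09)*1e3)
look([]); d=manip.trace("carrier","scene")
E
```

```text
panel right end top [628.23677245 254.82762897 138.        ]
walls R/L (near edge) [[559.15766575 237.89094237  90.        ]
 [551.56095972 346.33174647  90.        ]]
panel left end top [631.13749869 257.26819834 138.        ]
walls near stop L,R; far L,R [[712.87137312 246.56426082  90.        ]
 [696.88720953 355.87951128  90.        ]
 [561.25210878 238.69976343  90.        ]]
```

```bash
python3 - <<'E'
from h import *
for c in("top","scene"):
  for i in range(4):
    s=manip.snapshot(c)
    for k in manip.trace("scale",c)[:1]: print(c,np.round(bigfit("scale",[(s,k["region"])],(550,-277,5)),2))
  im=s["color"]; p=(.551,-.278,np.radians(5.5))
  im=cv2.resize(im[:,:,::-1],None,fx=4,fy=4,interpolation=cv2.INTER_CUBIC)
  q=np.array([[100,80,38],[100,-80,38],[-100,-80,38],[-100,80,38]])/1000.
  uv=(proj(s,world(q,p))+.5)*4-.5
  cv2.polylines(im,[np.round(uv).astype(int)],True,(0,255,0),1)
  o=np.maximum(uv.min(0).astype(int)-60,0); 
  out=im[o[1]:o[1]+560,o[0]:o[0]+400]; cv2.imwrite(f"pics/s_{c}.png",out)
a,b=[cv2.imread(f"pics/s_{c}.png") for c in("top","scene")]; h=min(len(a),len(b)); cv2.imwrite("pics/s.png",np.hstack([a[:h],b[:h]]))
E
```

```text
top [ 552.64 -274.01    5.34    0.96]
top [ 552.94 -273.69    5.74    0.97]
top [ 553.23 -274.28    5.54    0.96]
top [ 552.8  -274.79    5.63    0.95]
scene [ 549.03 -279.17    6.19    0.96]
scene [ 548.47 -280.02    5.45    0.96]
scene [ 549.53 -279.57    6.05    0.96]
scene [ 550.23 -279.08    5.5     0.97]
```

View pics/s.png

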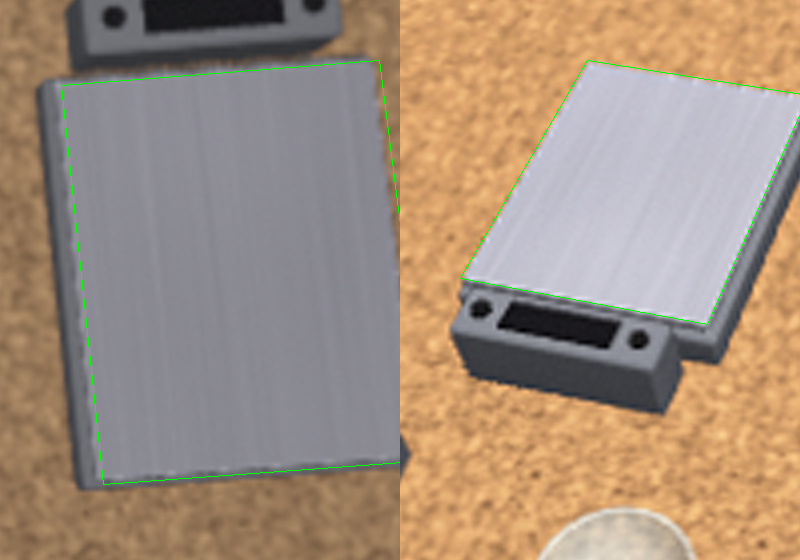

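Request:
apply_moves([
  [-0.9,0,0,0,0],
  [-0.9,0,0,0,0],
  [-0.9,0,-0.003,-0.01,0],
  [-0.9,0,-0.006,-0.03,0],
  [-0.9,0,-0.01,-0.06,0],
  [-0.9,0,-0.01,-0.09,0],
  [-0.9,0,-0.01,-0.12,0],
  [-0.9,0,-0.01,-0.15,0],
  [-0.9,0,-0.01,-0.17,0],
  [-0.9,0,-0.01,-0.17,0],
], newtons=100)

```text
time: 43.23
eef_pos: [0.6252, 0.296, 0.1672]
tool_rot: [3.137, -0.002, 1.621]
wrist_force: [0.6, -0.3, -7.9]
opening: 0.0128
grasp_force: 97.7
```

```bash
python3 - <<'E'
from h import *
o=manip.observe();print(o["wrist_force"],o["torque"],o["opening"],o["grasp_force"])
bigsee("carrier",(626,296,3),.113)
goto(590,0,168,4.3);goto(551,-276.5,168,5.5)
E
```

```text
[ 0.55060153 -0.30263053 -7.91564843] [ 0.06169661 -0.09232355  0.00199084] 0.012827205339266826 97.73423552513123
miss top
carrier scene 0.75 [631.16 294.36   2.29   0.73]
t 43.4 at [623.  295.3 163.2] tooly 2.9 q7 -0.27 -> [-0.7333 -0.1194 -0.0113] twist -0.0160
t 43.4 at [623.  295.3 163.2] tooly 2.9 q7 -0.27 -> [-1.4188 -0.2513 -0.0106] twist -0.0293
```

Request:
apply_moves([
  [-0.9,-0.02,-0.003,-0.011,0],
  [-0.9,-0.06,-0.01,-0.011,0],
  [-0.9,-0.12,-0.02,-0.011,0],
  [-0.9,-0.18,-0.03,-0.011,0],
  [-0.9,-0.25,-0.04,-0.011,-0.005],
  [-0.9,-0.32,-0.05,-0.011,-0.01],
  [-0.9,-0.39,-0.06,-0.011,-0.015],
  [-0.9,-0.46,-0.075,-0.011,-0.015],
  [-0.9,-0.53,-0.09,-0.011,-0.015],
  [-0.9,-0.6,-0.1,-0.011,-0.015],
  [-0.9,-0.67,-0.11,-0.011,-0.015],
  [-0.9,-0.733,-0.12,-0.011,-0.015],
])

```text
time: 44.43
eef_pos: [0.5891, -0.0039, 0.1687]
tool_rot: [-3.141, 0.001, 1.642]
wrist_force: [1.0, -0.8, -7.5]
opening: 0.0127
grasp_force: 97.8
```

Request:
apply_moves([
  [-0.9,-0.06,-0.01,0,0],
  [-0.9,-0.12,-0.02,0,0],
  [-0.9,-0.18,-0.03,0,0],
  [-0.9,-0.25,-0.045,0,-0.005],
  [-0.9,-0.32,-0.06,0,-0.01],
  [-0.9,-0.39,-0.075,0,-0.013],
  [-0.9,-0.46,-0.085,0,-0.013],
  [-0.9,-0.53,-0.095,0,-0.013],
  [-0.9,-0.59,-0.105,0,-0.013],
  [-0.9,-0.64,-0.11,0,-0.013],
  [-0.9,-0.67,-0.115,0,-0.013],
  [-0.9,-0.685,-0.12,0,-0.013],
])

```text
time: 45.43
eef_pos: [0.5608, -0.28, 0.1687]
tool_rot: [-3.141, 0.001, 1.661]
wrist_force: [-0.9, -0.0, -8.2]
opening: 0.0126
grasp_force: 97.9
```

```bash
python3 - <<'E'
from h import *
o=manip.observe();print(o["wrist_force"],o["opening"],o["grasp_force"])
bigsee("carrier",(551,-277,5.5),.110)
goto(551,-276.5,92,5.5)
s=manip.snapshot("top")["color"]; t=manip.snapshot("scene")["color"]
cv2.imwrite("pics/c9.png",np.hstack([cv2.resize(s[130:290,350:510],(400,400)),cv2.resize(t[120:270,120:270],(400,400))])[:,:,::-1])
E
```

```text
[-0.94462675 -0.04866392 -8.15540742] 0.01256502995385078 97.85266399383545
carrier top 0.90 [ 5.6020e+02 -2.4313e+02  2.6000e+00  4.3000e-01]
carrier scene 0.83 [ 563.36 -276.42    4.59    0.76]
t 45.6 at [ 562.7 -274.8  168.2] tooly 5.5 q7 0.69 -> [-0.0017 -0.0294  0.1906] twist -0.0005
```

View pics/c9.png

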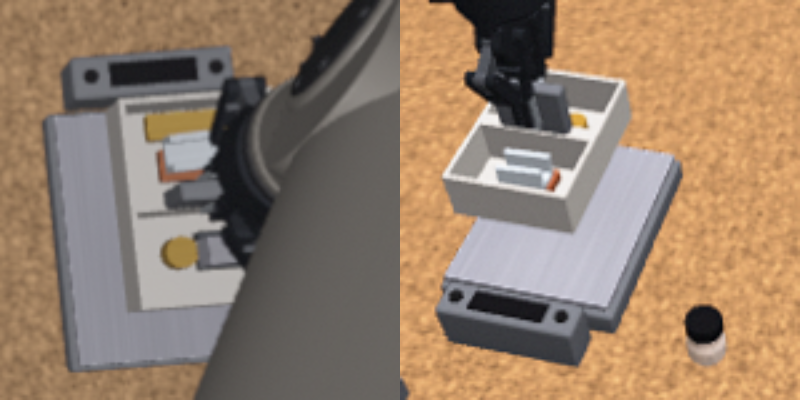

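Request:
apply_moves([
  [-0.9,0,-0.015,0,0],
  [-0.9,-0.002,-0.029,0.02,0],
  [-0.9,-0.002,-0.029,0.05,0],
  [-0.9,-0.002,-0.029,0.08,0],
  [-0.9,-0.002,-0.029,0.11,0],
  [-0.9,-0.002,-0.029,0.135,0],
  [-0.9,-0.002,-0.029,0.155,0],
  [-0.9,-0.002,-0.029,0.165,0],
  [-0.9,-0.002,-0.029,0.172,0],
  [-0.9,-0.002,-0.029,0.172,0],
])

```text
time: 46.57
eef_pos: [0.551, -0.2784, 0.0991]
tool_rot: [-3.141, -0.0, 1.665]
wrist_force: [0.5, 0.6, -7.4]
opening: 0.0127
grasp_force: 97.9
```

```bash
python3 - <<'E'
from h import *
o=manip.observe();print(o["wrist_force"],o["opening"],o["grasp_force"])
bigsee("carrier",(551,-277,5.5),.042)
goto(551,-276.5,92,5.5)
s=manip.snapshot("top")["color"]; t=manip.snapshot("scene")["color"]
cv2.imwrite("pics/c10.png",np.hstack([cv2.resize(s[130:290,350:510],(400,400)),cv2.resize(t[120:270,120:270],(400,400))])[:,:,::-1])
E
```

```text
[ 0.52598719  0.55470484 -7.36527138] 0.012708711941558643 97.88973927497864
carrier top 0.96 [ 5.5085e+02 -2.5991e+02  4.0600e+00  4.0000e-01]
carrier scene 0.82 [ 552.29 -277.76    5.1     0.75]
t 46.8 at [ 551.6 -278.6  100.3] tooly 5.4 q7 0.74 -> [ 0.0055 -0.001   0.0208] twist -0.0014
```

View pics/c10.png

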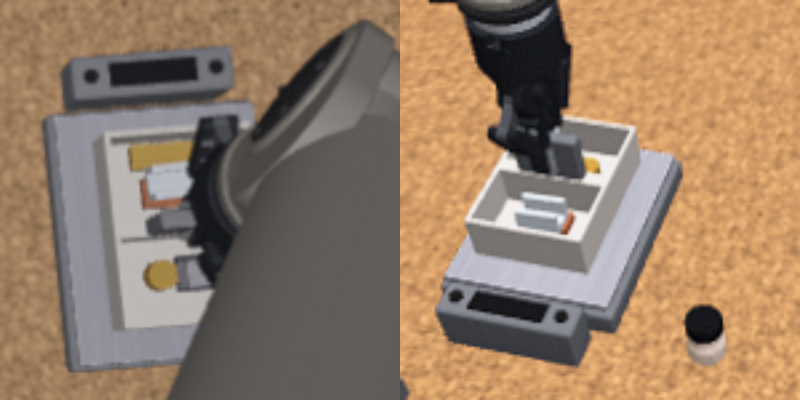

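Request:
apply_moves([
  [-0.9,0,0,0.006,0],
  [-0.9,0,0,0.012,0],
  [-0.9,0,0,0.016,0],
  [-0.9,0,0,0.016,0],
])

```text
time: 47.2
eef_pos: [0.5508, -0.2781, 0.0927]
tool_rot: [-3.141, -0.001, 1.665]
wrist_force: [0.4, 1.1, -8.8]
opening: 0.013
grasp_force: 97.9
```

Request:
apply_moves([
  [-0.9,0,0,0.004,0],
  [-0.9,0,0,0.004,0],
])

```text
time: 47.37
eef_pos: [0.551, -0.2783, 0.0914]
tool_rot: [-3.141, -0.0, 1.665]
wrist_force: [-0.0, -0.4, -7.4]
opening: 0.0125
grasp_force: 97.9
```

Request:
apply_moves([
  [-0.9,0,0,0.003,0],
  [-0.9,0,0,0.003,0],
])

```text
time: 47.53
eef_pos: [0.5511, -0.2783, 0.0912]
tool_rot: [3.141, -0.001, 1.665]
wrist_force: [-3.6, 2.5, 0.7]
opening: 0.013
grasp_force: 99.1
```

Request:
apply_moves([
  [-0.9,0,0,0.003,0],
  [-0.9,0,0,0.003,0],
])

```text
time: 47.7
eef_pos: [0.5511, -0.2784, 0.0911]
tool_rot: [3.141, -0.001, 1.665]
wrist_force: [-6.6, 5.1, 11.8]
opening: 0.0129
grasp_force: 100.7
```

Request:
apply_moves([
  [-0.9,0,0,-0.002,0],
  [-0.06,0,0,-0.002,0],
  [-0.06,0,0,-0.002,0],
  [-0.06,0,0,-0.002,0],
  [-0.06,0,0,-0.05,0],
  [-0.06,0,0,-0.12,0],
  [-0.06,0,0,-0.2,0],
  [-0.06,0,0,-0.25,0],
  [-0.06,0.1,0,-0.25,0],
  [-0.06,0.2,0,-0.25,0],
  [-0.06,0.3,0,-0.25,0],
  [-0.06,0.4,0,-0.25,0],
])

```text
time: 48.7
eef_pos: [0.5363, -0.1178, 0.1898]
tool_rot: [3.14, 0.0, 1.664]
wrist_force: [0.3, 0.9, 0.6]
opening: 0.04
grasp_force: 0.0
```

Request:
apply_moves([
  [-0.06,0.1,0,0,0],
  [-0.06,0.2,0,0,0],
  [-0.06,0.3,0,0,0],
  [-0.06,0.4,0,0,0],
  [-0.06,0.5,0,0,0],
  [-0.06,0.6,0,0,0],
  [-0.06,0.7,0,0,0],
  [-0.06,0.7,0,0,0],
])

```text
time: 49.37
eef_pos: [0.509, 0.1698, 0.1895]
tool_rot: [3.14, -0.004, 1.676]
wrist_force: [-0.8, 1.0, 0.7]
opening: 0.0399
grasp_force: 0.0
```

```bash
python3 - <<'E'
from h import *
BIG["carrier"]=[(-75,75,-55,55,0,45),(-7,7,-32,32,45,93)]
for i in range(2): bigsee("carrier",(551,-277,5.5),.038)
look(["beaker","jar","block"])
ims=[]
for c in("top","scene"):
    s=manip.snapshot(c); im=cv2.resize(s["color"][:,:,::-1],None,fx=3,fy=3,interpolation=cv2.INTER_CUBIC)
    o=(1050,400) if c=="top" else (390,420)
    ims.append(im[o[1]:o[1]+450,o[0]:o[0]+390])
cv2.imwrite("pics/f.png",np.hstack(ims))
E
```

```text
carrier top 0.80 [ 551.78 -276.12    5.43    0.77]
carrier scene 0.68 [ 551.67 -278.81    5.19    0.87]
carrier top 0.74 [ 552.66 -276.01    5.23    0.72]
carrier scene 0.41 [ 551.  -277.     5.5    0. ]
top beaker conf 0.73 px(221,285) x 427.9 y 110.4 yaw 39.3 iou 0.81
top jar conf 0.32 px(419,203) x 594.7 y -282.0 yaw 21.4 iou 0.72
top block conf 0.59 px(272,181) x 637.2 y 13.2 yaw 14.6 iou 0.92
scene beaker conf 0.76 px(340,200) x 420.4 y 107.6 yaw 11.0 iou 0.84
scene jar conf 0.61 px(235,244) x 634.9 y -99.6 yaw 3.5 iou 0.84
scene block conf 0.72 px(277,262) x 647.8 y 14.3 yaw 18.1 iou 0.70
scene block conf 0.66 px(178,217) x 677.8 y -270.1 yaw 95.9 iou 0.19
```

View pics/f.png

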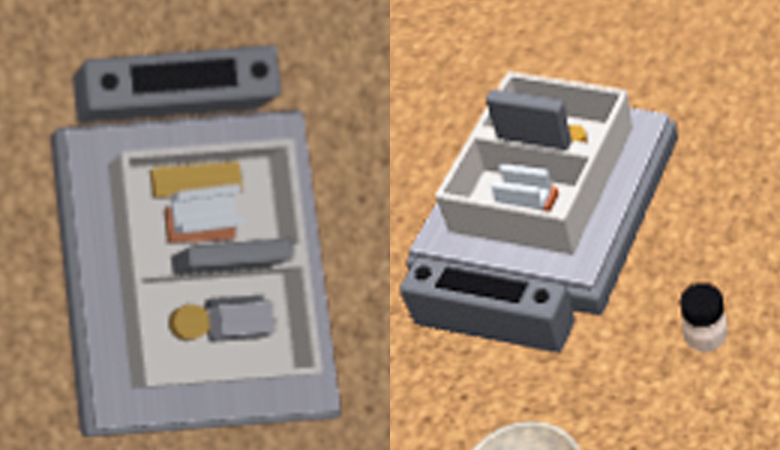

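The carrier stands in the middle of the plate and square to it, with all six offcuts visible in the bays. The jar is upright at right, and the beaker and block measure within a few mm of their first readings. I'll hand it in.

```bash
python3 -c "
from rig import manip
print(manip.close_job())"
```

```text
the job is handed in; nothing more can be done
None
```

The job is handed in: all six offcuts present went into the carrier (there was no large slug), it was rolled to the end stop and set down on the scale plate, within about 2 mm of the middle and 0.5° of square by the camera fits; no verdict came back.

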